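# Return a pin tin to the on-edge row and close the sliding stop

## Task

Put the pin tin from the sloped stand back in the rack: slide the rack's stop back and stand the tin on its long edge between the row and the stop, either way round. Then push the stop up and lean on it for about a second with a steady 20 N, never ramming it with 40 or more, so that everything between end wall and stop stands upright, square and closed up with no slack, and let go. Leave the brass padlock and the yellow tape measure where they are.

Things in the scene. Friction and masses are not known exactly. Their poses are not given: they have to be found in the camera images.
- rack: Fixed low tray of bare aluminium, 120 x 255 mm, with 18 mm high lips along both long sides (108 mm clear between them) and a blue end wall. Origin: centre of its underside, on the bench. Its y axis runs along the row, from the end wall at -y towards the open end at +y; x is across, z up. The floor on which things stand is 8 mm above the bench.
- rack_wall (a point): Point at floor level in the middle of the inner (+y) face of the rack's blue end wall, 62 mm tall, 8 mm thick; 119.5 mm from the rack's origin towards -y. Axes as the rack's.
- stop (a joint): Blue sliding end stop, an upright plate 96 mm wide, its flat face up to 54 mm above the rack floor. The clear gap between end wall and stop face is 100 mm plus this value (m), which grows as the stop slides away from the wall (rack +y), range 0 to 0.104. It stays where it is left; sliding it takes about 3 N, pushing the row along a few N more.
- stop_tab (a point): Centre of the black grip tab that stands behind the stop's plate: 28 mm wide along rack x, 14 mm thick along rack y, 28 mm tall; its top is 96 mm above the bench. It lies 36 mm behind (rack +y) the stop's pressing face. It can be pinched from above; the plate's top is 62 mm and what stands in the rack reaches 74 mm above the bench.
- stand: Fixed grey stand whose sloped slot holds the tin on its long edge. Origin: on the bench under the middle of the slot floor, which is 40 mm up. The slot runs along the stand's y and leans 32 degrees from vertical towards its -x (roughly to the robot's left): the way out is along (-0.53, 0, 0.85) in its axes. Walls on all sides reach 24 mm up the slot, with some 5 mm of play round the tin.
- tin_center (a point): Centre of the pin tin to put away: flat white tin, blue lid, 64 (x) by 94 (y) by 30 mm thick (z), 0.14 to 0.28 kg, stays closed. z points out of the lid, x is the 64 mm side (up along the slot at the start), y the long edge. Edges lie 33 mm to -x and 31 mm to +x of this point. Two tins and the carton together are 105 mm thick.
- tin_row_center (a point): Centre of an identical pin tin that already stands on its long edge in the rack. Axes and sizes as for the other tin; its x is up and its z runs along the row.
- carton_center (a point): Centre of the white-and-black carton that stands on its long edge in the rack, 65 mm tall (x, up), 100 mm long (y, across the rack) and 45 mm thick (z, along the row). Carton and tin stand a little apart, in either order.
- padlock: Bystander: brass padlock lying flat, 71 x 46 x 20 mm; origin on its underside.
- tape_measure: Bystander: yellow tape measure, 64 x 78 x 35 mm; origin at the centre of its underside.

How it is judged:
By the outcome, as a careful person would: the job done as asked, in the order asked, and still so for the second after the job is handed in, with the robot touching nothing.
It also fails if it takes over 61 s, if anything falls off the work surface, if the arm or the gripper's body presses on something with over 40 N, if the wrist force passes 120 N, or if a joint passes its speed limit or range.

## Robot

A 7-joint arm with a two-finger parallel gripper is mounted at the origin on the work surface; the furniture and walls round the work are solid. World frame = base frame: x ahead of the robot, y to its left, z up, the work surface at z = 0. Lengths are in m, angles in rad, forces in N, time in s.
With the tool pointing down it reaches from about 0.35 to 0.9 m from the base axis. Payload 8.1 kg.
Tool frame: the origin (TCP) lies midway between the tips of the shut fingers; the grasp point (between the pads) lies 19 mm behind it; z points along the fingers, y is the direction in which the jaws open and shut (so a half turn about z gives the same grasp; the last joint's range is limited). The gripper opens to 92 mm and grips with 3 to 60 N. Pads are 19 mm wide; open, the fingers measure 130 mm over their backs; the gripper's body (75 mm by 190 mm) begins 47 mm behind the grasp point.
Start: joints at [1.176, 0.434, 0.025, 1.573, -0.012, 1.134, -0.075], TCP at [0.18, -0.599, 0.227] pointing down, gripper open.
Joint ranges: [-2.62, 2.62], [-0.44, 2.09], [-1.27, 1.32], [0.08, 2.57], [-1.32, 4.46], [0.12, 2], [-2.74, 2.74]. Speed limits (rad/s): [2.22, 2.22, 3.01, 3.01, 3.14, 3.14, 3.14].

## Interface

Orientations are given as a rotation vector (axis times angle).
In Python, from cell import readout, imaging, arm gives the robot as it stands.
- The arm moves only by the tool send_rows, never from a script. Its arguments are lists of equal length, an entry for each row: "claw": the gripper command: -1 is fully open, 1 is shut, values between are in proportion; "delta_pos": the shift along the tool's x, y, z as a fraction of full scale, a list of three; "dr": the turn, a rotation vector about the tool's x, y, z as a fraction of full scale, a list of three. In form: {"claw": [claw, ...], "delta_pos": [[dx, dy, dz], ...], "dr": [[ax, ay, az], ...]}. A call has exactly 5 rows; each row is the pose to reach, as a shift and turn from the pose commanded when the call began, along the tool's axes at that moment; what a row does not reach only later rows make up. Full scale, the value 1, is 250 mm for a shift and 2 rad for a turn. A row lasts 1/10 s, in which the tool goes at most 50 mm and 8.59 degrees, less where a joint would pass 70% of its speed; a pose out of reach is approached as far as the arm can. A call with a number of a shift or a turn outside -1 to 1 is refused whole. A call with a gripper value outside its range is refused whole. The fingers move at their own pace and stop on an object; "force" is the grip in N (left out, the last holds). Time passes only in rows, so rows that repeat a pose let the fingers close, or fill a call up. It gives the time, the measured TCP pose, the force and the opening at its end, in the units of the state.
- readout.observe(): the state, without advancing time (a new reading comes with each control period).
- imaging.get_image(name): name is "scene" or "side" or "wrist"; returns (picture, depth): 384x512x3 uint8, blue, green, red; 384x512 float32, m along the optical axis (not along the pixel's ray), 0 where there is no reading.
- imaging.get_calibration(name): a dict with "vfov" (degrees; the focal length in pixels is half the picture's height over the tangent of half this angle, whatever the lens; pixels are square), "cx", "cy" (the principal point, pixels), "distortion" ([k1, k2, p1, p2, k3] as OpenCV has them; the pictures are not rectified), "extrinsics" (4x4, takes a point from world to camera coordinates). Camera axes: x right, y down, z forward; pixel columns grow to the right and rows downward; lengths in m; the calibration is good to about 2 mm. A picture is of the moment at which its call begins: read the wrist's pose just before it. get_calibration takes no time and is no camera call; for the wrist camera it gives the pose at the moment of the call.
- arm.sign_off(): hands the job in, once; it reports no verdict.
The state is a dict: "clock": time; "joints": joint angles; "dq": joint speeds; "joint_efforts": joint torques, N m; "position": TCP position; "ee_rot": TCP orientation; "force": force on the tool from outside, world axes, zero at the start; "ft_torque": the same for the moment, N m; "width": opening from 0.0 (shut) to 1.0 (fully open).
Only numpy, scipy, OpenCV 4.12 (cv2) and the standard library are available. Lean on these libraries where they do the work, as an engineer would, in place of code of your own. Each camera call takes 0.05 s, during which the arm holds its last target.

## Working session

There is one attempt and no reset: what is moved stays moved. The work goes in short steps, Python scripts to look and compute and a tool call to move; the robot and the scene stay as the last step left them, time stands still between calls to the robot, and variables do not carry over. Pictures are saved under pics/ and viewed, and the job is handed in when it is done.

Besides the shell and the picture viewer there is one more tool, called after "Emit:" as name(argument=value, ...), one argument or row to a line, values as JSON. send_rows: Moves the arm, as the interface text tells. Its arguments: {"type":"object","properties":{"claw":{"type":"array","items":{"type":"number"}},"delta_pos":{"type":"array","items":{"type":"array","items":{"type":"number","minimum":-1,"maximum":1}}},"dr":{"type":"array","items":{"type":"array","items":{"type":"number","minimum":-1,"maximum":1}}},"force":{"type":"number"}},"required":["claw","delta_pos","dr"]}

```bash
ls; mkdir -p pics; python3 - <<'E'
from cell import readout, imaging, arm
import cv2,numpy as np
print(readout.observe())
for n in ["scene","side","wrist"]:
    c=imaging.get_calibration(n);print(n,c)
    im,d=imaging.get_image(n)
    cv2.imwrite(f"pics/{n}0.png",im);np.savez(f"pics/{n}0.npz",im=im,d=d,E=c["extrinsics"])
    print((d>0).mean())
E
```

```text
pics
{'clock': 0.0, 'joints': array([ 1.17636981,  0.43521721,  0.02494737,  1.5741201 , -0.01160373,
        1.13399719, -0.07507206]), 'dq': array([1.00811823e-03, 6.02013050e-05, 1.25541054e-03, 1.25018713e-04,
       1.00533336e-03, 6.73606933e-04, 4.64291936e-04]), 'joint_efforts': array([-1.02647733e-03, -6.67851448e+01,  9.84785222e-01, -3.14460862e+01,
       -6.04940462e-02,  4.30192868e-02,  1.76843860e-04]), 'position': array([ 0.17962182, -0.59808351,  0.22593937]), 'ee_rot': array([-3.10667401e+00, -4.56517145e-01,  5.65972025e-04]), 'force': array([ 0.34673614, -0.26011172,  0.17073091]), 'ft_torque': array([-0.01878631, -0.02364128, -0.03809943]), 'width': 1.0019104076827956}
scene {'vfov': 53.22168903225622, 'cx': 261.1895161625391, 'cy': 194.52717646740493, 'distortion': array([0.00901098, 0.        , 0.        , 0.        , 0.        ]), 'extrinsics': array([[-0.84106329, -0.54068829, -0.01639246,  0.57265459],
       [-0.40247471,  0.64573864, -0.64887265,  0.16941152],
       [ 0.36142309, -0.53914541, -0.76072043,  0.87745397],
       [ 0.        ,  0.        ,  
[... 344 characters left out ...]
0879123],
       [ 0.0536632 , -0.91185516, -0.40698947,  0.9947624 ],
       [ 0.        ,  0.        ,  0.        ,  1.        ]])}
0.9959004720052084
wrist {'vfov': 69.03415532981913, 'cx': 257.35452847777634, 'cy': 194.3997915089622, 'distortion': array([-0.03524815,  0.        ,  0.        ,  0.        ,  0.        ]), 'extrinsics': array([[ 2.87493863e-01, -9.57782384e-01, -4.28267311e-04,
        -6.23402356e-01],
       [-9.16410341e-01, -2.75205320e-01,  2.90609909e-01,
        -3.77476759e-02],
       [-2.78458913e-01, -8.31560969e-02, -9.56841521e-01,
         3.91239500e-01],
       [ 0.00000000e+00,  0.00000000e+00,  0.00000000e+00,
         1.00000000e+00]])}
0.9959462483723959
```

View pics/scene0.png

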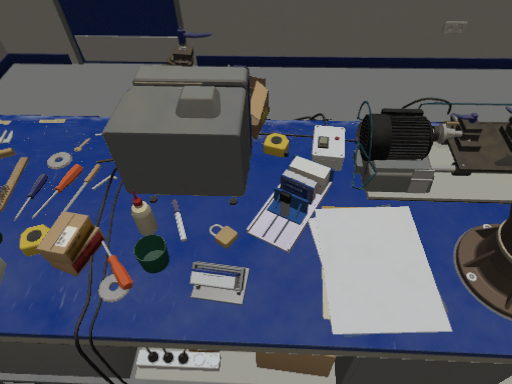

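View pics/side0.png

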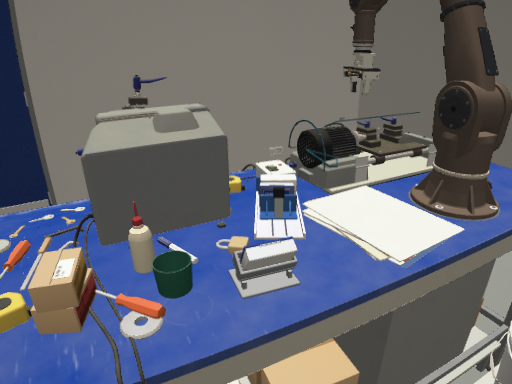

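View pics/wrist0.png

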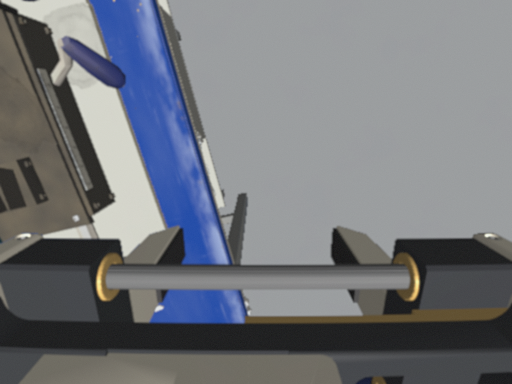

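The scene view shows the rack around (290,200), with the stop behind the carton and tin. The stand is at (220,282), the padlock at (223,235) and the tape measure at (276,145). Next I'll zoom in and convert the depth to world points.

```bash
cat > h.py <<'E'
import numpy as np,cv2
from scipy.spatial.transform import Rotation as R
def K(c):
    f=192/np.tan(np.radians(c["vfov"]/2)); return np.array([[f,0,c["cx"]],[0,f,c["cy"]],[0,0,1]])
def cloud(c,d,E=None):
    E=c["extrinsics"] if E is None else E
    v,u=np.mgrid[0:384,0:512].astype(float)
    p=cv2.undistortPoints(np.stack([u,v],-1).reshape(-1,1,2),K(c),c["distortion"]).reshape(384,512,2)
    P=np.concatenate([p,np.ones((384,512,1))],-1)*d[...,None]
    return (P-E[:3,3])@E[:3,:3]
def proj(c,X,E=None):
    E=c["extrinsics"] if E is None else E
    return cv2.projectPoints(np.atleast_2d(X).astype(float),cv2.Rodrigues(E[:3,:3])[0],E[:3,3],K(c),c["distortion"])[0].reshape(-1,2)
E
python3 - <<'E'
from cell import imaging
from h import *
for n,b in [("scene",(150,330,130,310)),("side",(210,330,150,300))]:
    z=np.load(f"pics/{n}0.npz");c=imaging.get_calibration(n)
    P=cloud(c,z["d"]);np.save(f"pics/{n}P.npy",P)
    x0,x1,y0,y1=b
    im=z["im"][y0:y1,x0:x1]
    s=600//(y1-y0) if (x1-x0)*600//(y1-y0)<=800 else 3
    s=min(600/(y1-y0),800/(x1-x0)); cv2.imwrite(f"pics/{n}crop.png",cv2.resize(im,None,fx=s,fy=s,interpolation=cv2.INTER_CUBIC))
    print(n,s)
    for u,v in ([(220,282),(223,235),(290,200),(300,180),(276,145),(270,230),(128,260)] if n=="scene" else [(265,275),(277,210),(237,245),(235,185)]): print(u,v,P[v,u].round(3))
E
```

```text
scene 3.3333333333333335
220 282 [0.51  0.416 0.088]
223 235 [0.608 0.285 0.016]
290 200 [0.501 0.15  0.08 ]
300 180 [0.517 0.071 0.068]
276 145 [ 0.656 -0.043  0.033]
270 230 [0.522 0.206 0.007]
128 260 [0.764 0.454 0.001]
side 4.0
265 275 [0.541 0.408 0.026]
277 210 [0.522 0.152 0.035]
237 245 [0.606 0.297 0.021]
235 185 [ 0.65  -0.036  0.025]
```

View pics/scenecrop.png

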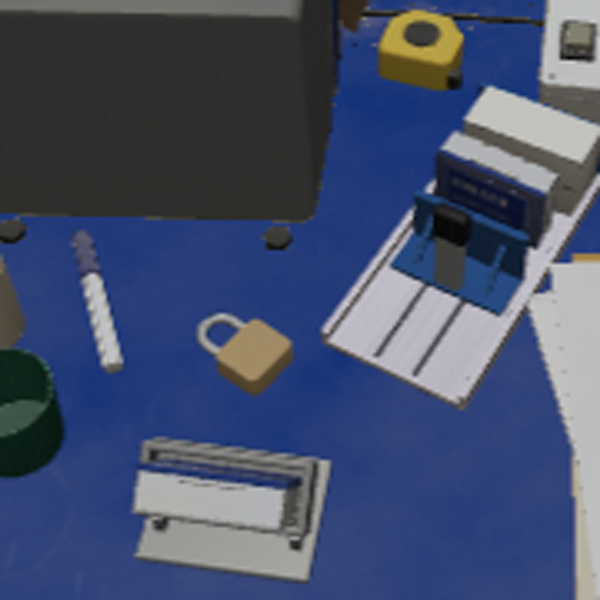

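View pics/sidecrop.png

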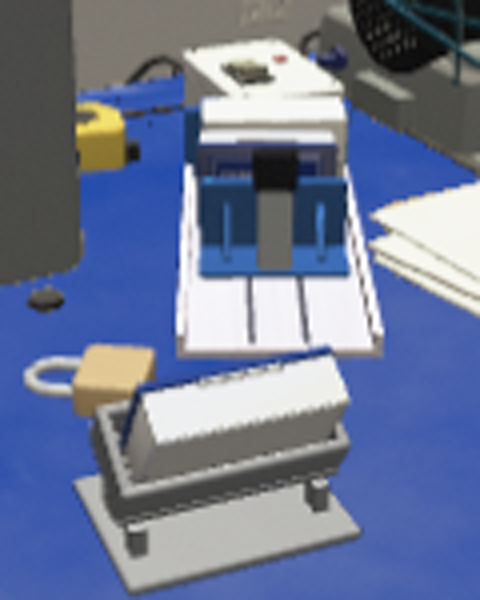

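```bash
python3 - <<'E'
from cell import imaging
from h import *
for n in ["scene","side"]:
    P=np.load(f"pics/{n}P.npy").reshape(-1,3);im=np.load(f"pics/{n}0.npz")["im"].reshape(-1,3).astype(int)
    hsv=cv2.cvtColor(im.astype(np.uint8)[None],cv2.COLOR_BGR2HSV)[0].astype(int)
    def rect(m,name):
        if m.sum()<6: print(n,name,m.sum());return
        r=cv2.minAreaRect(P[m][:,:2].astype(np.float32)*1000)
        print(n,name,m.sum(),np.round(r[0],1),np.round(r[1],1),round(r[2],2),"z",np.percentile(P[m][:,2],[5,50,95]).round(4))
    box=lambda x0,x1,y0,y1,z0,z1:(P[:,0]>x0)&(P[:,0]<x1)&(P[:,1]>y0)&(P[:,1]<y1)&(P[:,2]>z0)&(P[:,2]<z1)
    wh=hsv[:,1]<70
    rect(box(.4,.65,-.05,.3,.004,.03)&wh,"racklow")
    rect(box(.4,.65,-.05,.3,.022,.032)&wh,"lips")
    rect(box(.4,.65,-.05,.3,.070,.080),"tops74")
    rect(box(.4,.65,-.05,.3,.065,.080)&wh,"tops74w")
    rect(box(.4,.65,-.05,.3,.086,.1),"tab")
    rect(box(.4,.65,.08,.3,.057,.065),"platetop")
    rect(box(.4,.62,.33,.5,.003,.012),"standbase")
    rect(box(.4,.62,.33,.5,.075,.12),"tin")
    rect(box(.5,.7,.2,.35,.015,.03)&~wh,"padlock")
    rect(box(.55,.75,-.12,.05,.028,.04),"tape")
E
```

```text
scene racklow 2165 [524.9 123.3] [345.5 249.7] 89.97 z [0.005  0.008  0.0264]
scene lips 446 [510.3  68.8] [229.6 252.2] 82.54 z [0.0236 0.0286 0.0318]
scene tops74 592 [558.9  78.6] [193.1 161.1] 3.87 z [0.0702 0.0717 0.0753]
scene tops74w 864 [558.7  78.6] [193.4 161.1] 3.87 z [0.0665 0.0709 0.0743]
scene tab 116 [575.  142.3] [149.2  45. ] 1.01 z [0.0866 0.0928 0.0981]
scene platetop 200 [560.8 121.2] [184.   75.6] 4.63 z [0.0575 0.0605 0.0643]
scene standbase 675 [511.4 412.1] [195.2 121. ] 61.51 z [0.0033 0.0052 0.0076]
scene tin 725 [528.3 411.4] [91.3 40.7] 22.46 z [0.0821 0.0903 0.0993]
scene padlock 249 [601.  282.1] [44.9 40. ] 86.91 z [0.0162 0.0188 0.0209]
scene tape 349 [690.3 -64.9] [106.6 150.8] 28.44 z [0.0294 0.0325 0.0363]
side racklow 1574 [525.  126.7] [345.9 249.5] 89.94 z [0.0076 0.0099 0.0279]
side lips 231 [530.9 132.9] [291.9 225.9] 21.85 z [0.0233 0.0278 0.0315]
side tops74 433 [545.2  89.9] [224.1 125.9] 63.77 z [0.0708 0.0724 0.0765]
side tops74w 513 [545.2  89.9] [224.1 125.9] 63.77 z [0.0664 0.072  0.0759]
side tab 93 [577.  153.3] [144.2  13.7] 2.27 z [0.0871 0.0932 0.0978]
side platetop 176 [562.5 119.8] [178.2  77.5] 2.34 z [0.0575 0.0611 0.0643]
side standbase 1038 [528.1 393.4] [176.8  91.3] 11.94 z [0.0043 0.0062 0.0077]
side tin 940 [532.8 415.1] [93.  34.5] 23.03 z [0.0782 0.0909 0.1005]
side padlock 193 [616.8 287.5] [66.5 45.4] 13.1 z [0.0166 0.0208 0.0222]
side tape 102 [618.2 -57.1] [104.8 112.1] 7.58 z [0.029  0.0334 0.0368]
```

```bash
python3 - <<'E'
from cell import imaging
from h import *
for n in ["scene","side"]:
    P=np.load(f"pics/{n}P.npy");im=np.load(f"pics/{n}0.npz")["im"]
    hsv=cv2.cvtColor(im,cv2.COLOR_BGR2HSV).astype(int)
    def rect(m,name):
        k,l,s,_=cv2.connectedComponentsWithStats(m.astype(np.uint8))
        for i in range(1,k):
            if s[i,4]<12: continue
            Q=P[l==i]
            r=cv2.minAreaRect(Q[:,:2].astype(np.float32)*1000)
            print(n,name,s[i,4],np.round(r[0],1),np.round(r[1],1),round(r[2],2),"z",np.percentile(Q[:,2],[5,50,95]).round(4),"uv",s[i,:2])
    box=lambda x0,x1,y0,y1,z0,z1:(P[...,0]>x0)&(P[...,0]<x1)&(P[...,1]>y0)&(P[...,1]<y1)&(P[...,2]>z0)&(P[...,2]<z1)
    wh=hsv[...,1]<70
    rect(box(.4,.6,-.03,.3,.004,.03)&wh,"racklow")
    rect(box(.4,.6,-.05,.3,.020,.032)&wh,"lips")
    rect(box(.4,.6,-.05,.3,.066,.080),"tops74")
    rect(box(.4,.6,-.05,.3,.086,.1),"tab")
    rect(box(.4,.6,.08,.3,.057,.065),"platetop")
    rect(box(.4,.65,.33,.5,.003,.012)&wh,"standbase")
    rect(box(.55,.75,-.12,.05,.028,.04)&(hsv[...,0]<35)&(hsv[...,1]>100),"tape")
E
```

```text
scene racklow 1984 [510.8 128.7] [177.6 237.5] 17.47 z [0.005  0.0078 0.0259] uv [247 181]
scene racklow 29 [512.9 153.5] [19.4  5.2] 12.08 z [0.0157 0.0222 0.0286] uv [281 210]
scene lips 30 [468.5  19.6] [43.1 14. ] 72.7 z [0.0214 0.0259 0.031 ] uv [317 180]
scene lips 75 [424.8  98. ] [40.1 51.9] 83.06 z [0.0292 0.0307 0.0319] uv [315 208]
scene lips 27 [512.8 153.6] [19.4  5.6] 12.08 z [0.0205 0.0251 0.0316] uv [281 210]
scene lips 278 [415.4 148.2] [46.9 95.5] 42.44 z [0.0235 0.0267 0.0318] uv [308 211]
scene tops74 526 [516.   18.8] [99.7 48.3] 4.95 z [0.0676 0.0715 0.0738] uv [290 156]
scene tops74 318 [520.8  69.5] [91.5 32.9] 1.75 z [0.0667 0.069  0.0718] uv [281 169]
scene tops74 40 [512.4 153.3] [26.9  9.6] 19.8 z [0.0668 0.0736 0.0795] uv [280 198]
scene tab 72 [513.9 149.9] [14.2 27.4] 88.34 z [0.0874 0.0929 0.0957] uv [280 191]
scene platetop 75 [519.   83.4] [91.3  5.6] 2.8 z [0.0576 0.0613 0.0646] uv [281 177]
scene platetop 26 [547.7 119.1] [31.9  8.4] 6.94 z [0.0576 0.0598 0.0628] uv [274 187]
scene platetop 60 [497.3 117.2] [56.8  9.5] 4.43 z [0.0574 0.0601 0.0623]
[... 945 characters left out ...]
] uv [273 194]
side tab 69 [518.5 151. ] [27.  13.6] 1.63 z [0.0872 0.0938 0.0977] uv [273 186]
side platetop 33 [553.   83.5] [34.6  5.7] 1.17 z [0.0583 0.0614 0.0647] uv [259 188]
side platetop 24 [490.6  82.1] [ 3.5 21.3] 89.81 z [0.0573 0.0605 0.0635] uv [285 188]
side platetop 40 [549.  120.3] [33.3  7.2] 0.61 z [0.0584 0.0615 0.0639] uv [260 194]
side platetop 38 [488.8 116.8] [30.9  7.9] 4.98 z [0.0576 0.0614 0.064 ] uv [284 194]
side platetop 29 [519.  153.7] [20.2  5. ] 10.3 z [0.0573 0.0607 0.0648] uv [274 199]
side standbase 1016 [546.2 385.7] [116.3  89.8] 23.46 z [0.0046 0.0063 0.0078] uv [229 269]
side tape 76 [654.9 -64.5] [33.8 61.4] 7.39 z [0.0289 0.0331 0.0358] uv [229 176]
```

```bash
cat >> h.py <<'E'
def T(o):
    M=np.eye(4);M[:3,:3]=R.from_rotvec(o["ee_rot"]).as_matrix();M[:3,3]=o["position"];return M
def toolR(yaw,tilt=0):
    "tool x along (cos yaw,sin yaw), z down"
    c,s=np.cos(yaw),np.sin(yaw)
    return np.array([[c,s,0],[s,-c,0],[0,0,-1]])
def go(pos,Rt,o=None):
    from cell import readout
    o=o or readout.observe();M=T(o)
    d=M[:3,:3].T@(np.array(pos)-M[:3,3]);r=R.from_matrix(M[:3,:3].T@Rt).as_rotvec()
    print("t",round(float(o["clock"]),2),"pos",np.round(o["position"],4),"w",round(float(o["width"]),3),"F",np.round(o["force"],1))
    print("  mm",np.round(d*1000,1),"deg",np.round(np.degrees(r),2),"-> dpos",np.round(d/.25,4),"dr",np.round(r/2,4))
E
python3 - <<'E'
from cell import readout,imaging
from h import *
o=readout.observe();E=imaging.get_calibration("wrist")["extrinsics"]
X=E@T(o);np.save("camX.npy",X);print(X.round(4)); print("cam in tool",np.linalg.inv(X).round(4))
# look pose
for p in [(0.45,-0.25,0.42),(0.43,0.09,0.42)]: go(p,toolR(np.radians(3)))
E
```

```text
[[-1.000e-04  1.000e+00 -9.000e-04  1.100e-03]
 [-9.569e-01 -4.000e-04 -2.905e-01  2.790e-02]
 [-2.905e-01  9.000e-04  9.569e-01  1.747e-01]
 [ 0.000e+00  0.000e+00  0.000e+00  1.000e+00]]
cam in tool [[-1.000e-04 -9.569e-01 -2.905e-01  7.750e-02]
 [ 1.000e+00 -4.000e-04  9.000e-04 -1.200e-03]
 [-9.000e-04 -2.905e-01  9.569e-01 -1.590e-01]
 [ 0.000e+00  0.000e+00  0.000e+00  1.000e+00]]
t 0.15 pos [ 0.1797 -0.5982  0.2262] w 0.997 F [ 0.1  0.2 -0.2]
  mm [ 359.1 -256.  -193.6] deg [-7.000e-02  1.000e-02  1.371e+01] -> dpos [ 1.4362 -1.024  -0.7743] dr [-6.000e-04  1.000e-04  1.197e-01]
t 0.15 pos [ 0.1797 -0.5982  0.2262] w 0.997 F [ 0.1  0.2 -0.2]
  mm [ 437.7 -587.4 -193.2] deg [-7.000e-02  1.000e-02  1.371e+01] -> dpos [ 1.7508 -2.3495 -0.7728] dr [-6.000e-04  1.000e-04  1.197e-01]
```

Emit:
send_rows(
  claw=[-1,-1,-1,-1,-1],
  delta_pos=[
    [0,0,-0.2],
    [0.08,-0.06,-0.36],
    [0.2,-0.18,-0.46],
    [0.32,-0.32,-0.5],
    [0.44,-0.48,-0.5],
  ],
  dr=[
    [0,0,0],
    [0,0,0.03],
    [0,0,0.06],
    [0,0,0.09],
    [0,0,0.12],
  ],
)

```text
clock: 0.65
position: [0.2516, -0.4514, 0.3533]
ee_rot: [3.138, 0.076, 0.003]
force: [1.0, -0.9, -0.4]
width: 1.002
```

```bash
python3 - <<'E'
from h import *
go((0.55,0.10,0.25),toolR(np.radians(3)))
E
```

```text
t 0.65 pos [ 0.2516 -0.4514  0.3533] w 1.002 F [ 1.  -0.9 -0.4]
  mm [ 324.7 -536.5  102.4] deg [ 0.15 -0.09 -0.21] -> dpos [ 1.2988 -2.1461  0.4095] dr [ 0.0013 -0.0008 -0.0018]
```

Emit:
send_rows(
  claw=[-1,-1,-1,-1,-1],
  delta_pos=[
    [0.1,-0.16,0],
    [0.2,-0.33,0],
    [0.3,-0.5,0],
    [0.4,-0.66,0],
    [0.5,-0.83,0],
  ],
  dr=[
    [0,0,0],
    [0,0,0],
    [0,0,0],
    [0,0,0],
    [0,0,0],
  ],
)

```text
clock: 1.15
position: [0.3651, -0.2366, 0.3517]
ee_rot: [3.14, 0.081, 0.0]
force: [1.5, 0.1, 0.1]
width: 1.0
```

Emit:
send_rows(
  claw=[-1,-1,-1,-1,-1],
  delta_pos=[
    [0.1,-0.16,0],
    [0.2,-0.33,0],
    [0.3,-0.5,0.05],
    [0.4,-0.66,0.1],
    [0.5,-0.83,0.2],
  ],
  dr=[
    [0,0,0],
    [0,0,0],
    [0,0,0],
    [0,0,0],
    [0,0,0],
  ],
)

```text
clock: 1.65
position: [0.478, -0.0267, 0.3047]
ee_rot: [3.14, 0.081, 0.005]
force: [0.8, -0.5, 0.8]
width: 0.999
```

```bash
python3 - <<'E'
from h import *
go((0.55,0.10,0.25),toolR(np.radians(3)))
E
```

```text
t 1.65 pos [ 0.478  -0.0267  0.3047] w 0.999 F [ 0.8 -0.5  0.8]
  mm [  78.3 -122.8   54.9] deg [ 0.01 -0.16 -0.03] -> dpos [ 0.3132 -0.4913  0.2195] dr [ 0.0001 -0.0014 -0.0003]
```

Emit:
send_rows(
  claw=[-1,-1,-1,-1,-1],
  delta_pos=[
    [0.1,-0.16,0.07],
    [0.2,-0.33,0.14],
    [0.3,-0.49,0.22],
    [0.3,-0.49,0.22],
    [0.3,-0.49,0.22],
  ],
  dr=[
    [0,0,0],
    [0,0,0],
    [0,0,0],
    [0,0,0],
    [0,0,0],
  ],
)

```text
clock: 2.15
position: [0.5448, 0.0987, 0.2479]
ee_rot: [-3.14, -0.086, 0.004]
force: [-0.5, -1.3, -1.0]
width: 0.996
```

```bash
python3 - <<'E'
from cell import readout,imaging
from h import *
o=readout.observe();c=imaging.get_calibration("wrist")
im,d=imaging.get_image("wrist")
go((0.55,0.10,0.25),toolR(np.radians(3)))
cv2.imwrite("pics/wrist1.png",im);np.savez("pics/wrist1.npz",im=im,d=d,E=c["extrinsics"])
P=cloud(c,d);np.save("pics/wrist1P.npy",P)
E
```

```text
t 2.2 pos [0.5449 0.097  0.2486] w 1.0 F [ 0.3  0.3 -0.2]
  mm [ 5.2 -2.7 -1.4] deg [ 0.03  0.08 -0.  ] -> dpos [ 0.0208 -0.0107 -0.0055] dr [ 0.0003  0.0007 -0.    ]
```

View pics/wrist1.png

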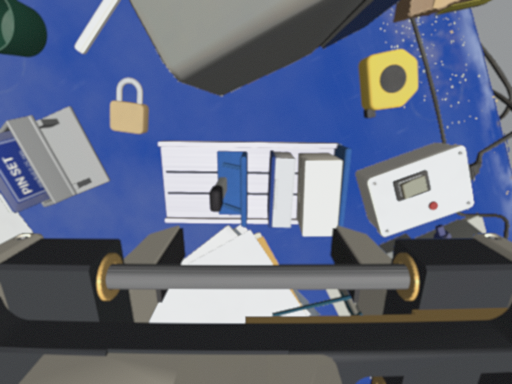

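The wrist view shows the whole rack: lips at rows 145 and 220, stop plate at column 240, tab at (216,198), tin at (283,190), carton at (320,193), blue wall at 345. The stand with the "PIN SET" tin is at (50,160). Next I'll measure these.

```bash
python3 - <<'E'
from cell import imaging
from h import *
P=np.load("pics/wrist1P.npy");im=np.load("pics/wrist1.npz")["im"]
hsv=cv2.cvtColor(im,cv2.COLOR_BGR2HSV).astype(int)
def rect(m,name):
    k,l,s,_=cv2.connectedComponentsWithStats(m.astype(np.uint8))
    for i in range(1,k):
        if s[i,4]<20: continue
        Q=P[l==i]; r=cv2.minAreaRect(Q[:,:2].astype(np.float32)*1000)
        print(name,s[i,4],np.round(r[0],1),np.round(r[1],1),round(r[2],2),"z",np.percentile(Q[:,2],[5,50,95]).round(4),"uv",s[i,:4])
v,u=np.mgrid[0:384,0:512]
box=lambda x0,x1,y0,y1,z0,z1:(P[...,0]>x0)&(P[...,0]<x1)&(P[...,1]>y0)&(P[...,1]<y1)&(P[...,2]>z0)&(P[...,2]<z1)&(v<236)
wh=hsv[...,1]<80
rect(box(.4,.65,-.06,.3,.018,.034)&(v<225),"lips")
rect(box(.4,.65,-.06,.3,.004,.012)&(v<225)&wh,"floor")
rect(box(.4,.65,-.06,.3,.064,.082),"tops74")
rect(box(.4,.65,-.06,.3,.088,.1),"tab")
rect(box(.4,.65,.08,.3,.055,.067),"platetop")
rect(box(.4,.65,-.1,.03,.05,.066)&~wh,"wall")
rect(box(.4,.65,.33,.5,.003,.012)&wh,"standbase")
rect(box(.4,.65,.33,.5,.03,.12),"stand+tin")
rect(box(.55,.75,.2,.35,.012,.03)&~wh,"padlock")
rect(box(.55,.75,-.15,.05,.02,.045)&(hsv[...,0]<35)&(hsv[...,1]>100),"tape")
# normals of the lid
m=(box(.4,.65,.33,.5,.05,.12))
Q=P[m];
# plane ransac simple on blue lid
b=m&(hsv[...,1]>100);Q=P[b];print(len(Q))
for _ in range(3):
    c=Q.mean(0);U,S,V=np.linalg.svd(Q-c);res=(Q-c)@V[2];Q=Q[abs(res)<max(.002,1.5*res.std())]
n=V[2]*np.sign(V[2][2]);print("lid n",n.round(3),"c",c.round(4),"rms",res.std().round(4),np.degrees(np.arctan2(n[0],-n[1])).round(2),"elev",np.degrees(np.arcsin(n[2])))
x0,x1,y0,y1=0,120,90,220
cv2.imwrite("pics/w1stand.png",cv2.resize(im[90:235,0:125],None,fx=4,fy=4,interpolation=cv2.INTER_CUBIC))
cv2.imwrite("pics/w1rack.png",cv2.resize(im[130:240,145:365],None,fx=3.6,fy=3.6,interpolation=cv2.INTER_CUBIC))
E
```

```text
lips 214 [636.7 -49.1] [31.8 18.8] 14.69 z [0.0192 0.024  0.0337] uv [365  94  20  25]
lips 949 [602.9 278.7] [44.4 40.7] 84.21 z [0.0192 0.0208 0.0222] uv [111 100  33  33]
lips 705 [569.3 114.5] [ 17.2 250.5] 2.39 z [0.0181 0.019  0.022 ] uv [157 142 184  16]
lips 39 [567.5  69.4] [28.1  1.9] 86.37 z [0.0187 0.0267 0.0319] uv [270 150  22   5]
lips 71 [519.2 112.6] [93.2  6.4] 6.56 z [0.025  0.0276 0.0289] uv [242 152   6  65]
lips 187 [520.6  36.8] [ 39.8 116.6] 71.98 z [0.0183 0.0253 0.0333] uv [291 153  41  71]
lips 38 [546.5 140.7] [ 4.9 16.3] 3.79 z [0.023  0.0287 0.0333] uv [222 163  12   5]
lips 123 [528.2 -52.4] [44.2 14.5] 0.28 z [0.0191 0.0264 0.0333] uv [358 170  16  32]
lips 38 [519.7 144.3] [21.  9.] 35.08 z [0.0188 0.0246 0.0327] uv [217 177  10  15]
lips 35 [486.8 140. ] [12.6  5.2] 88.84 z [0.0211 0.0268 0.0322] uv [223 203   9   6]
lips 253 [458.5 177. ] [  5.6 113. ] 3.0 z [0.0181 0.019  0.0203] uv [165 219  76   4]
lips 72 [461.4  95.2] [ 5.6 30. ] 3.14 z [0.0182 0.019  0.0201] uv [247 220  21   4]
floor 43 [574.1 198.7] [ 0.4 58.4] 2.4 z [0.0055 0.0086 0.0115] u
[... 928 characters left out ...]
8.3] 34.28 z [0.0565 0.0586 0.0629] uv [215 184   9  15]
wall 459 [531.2 -13.5] [104.    8.2] 3.84 z [0.0585 0.0627 0.0641] uv [339 147  12  80]
standbase 2739 [550.3 368.4] [116.4  58.5] 23.07 z [0.0052 0.0067 0.0081] uv [ 40 107  62  88]
stand+tin 5158 [537.9 397.5] [112.7  73.8] 23.56 z [0.051  0.0702 0.0954] uv [  0 115  82  98]
padlock 936 [604.  278.5] [44.3 37. ] 84.84 z [0.0171 0.0208 0.0222] uv [111 102  35  31]
tape 25 [ 748.8 -109.7] [ 1.8 12.5] 15.87 z [0.0338 0.0382 0.0432] uv [438   9  10   4]
tape 2161 [668.4 -64.4] [67.7 64.3] 14.46 z [0.0276 0.0348 0.0364] uv [362  49  56  61]
1011
lid n [ 0.342 -0.774  0.533] c [0.5376 0.3943 0.0792] rms 0.0009 23.85 elev 32.186424134103596
```

View pics/w1stand.png

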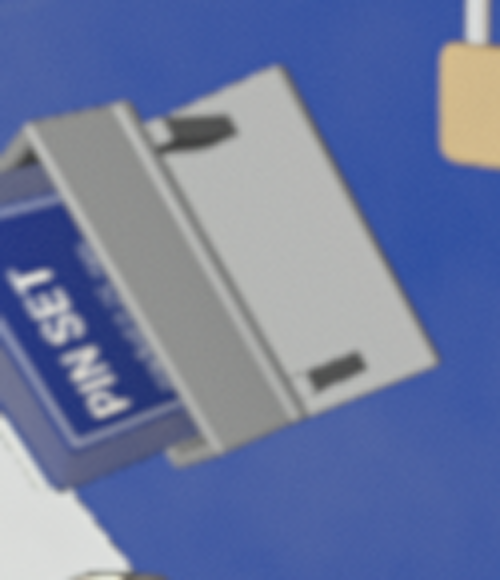

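View pics/w1rack.png

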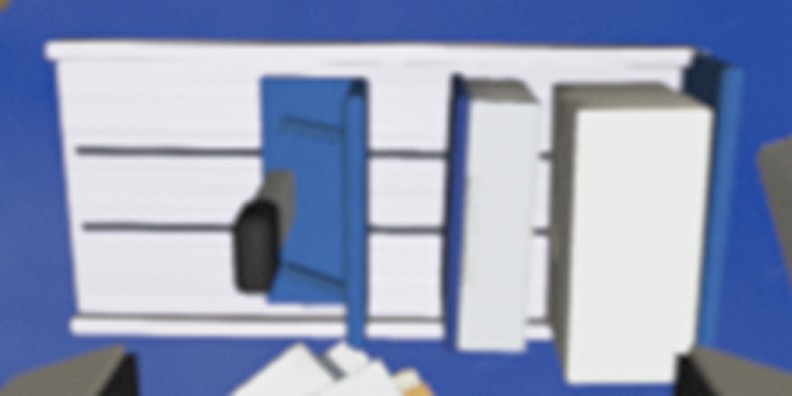

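```bash
python3 - <<'E'
from h import *
go((0.5173,0.148,0.13),toolR(np.radians(2.6)))
go((0.5173,0.148,0.073),toolR(np.radians(2.6)))
E
```

```text
t 2.2 pos [0.5449 0.097  0.2486] w 1.0 F [ 0.3  0.3 -0.2]
  mm [-24.8 -52.4 118.6] deg [0.03 0.07 0.4 ] -> dpos [-0.0991 -0.2096  0.4746] dr [0.0003 0.0007 0.0034]
t 2.2 pos [0.5449 0.097  0.2486] w 1.0 F [ 0.3  0.3 -0.2]
  mm [-24.7 -52.4 175.6] deg [0.03 0.07 0.4 ] -> dpos [-0.0988 -0.2097  0.7026] dr [0.0003 0.0007 0.0034]
```

Emit:
send_rows(
  claw=[-1,-1,-0.6,-0.5,-0.5],
  delta_pos=[
    [-0.1,-0.14,0.1],
    [-0.1,-0.21,0.25],
    [-0.1,-0.21,0.4],
    [-0.1,-0.21,0.475],
    [-0.1,-0.21,0.475],
  ],
  dr=[
    [0,0,0.003],
    [0,0,0.003],
    [0,0,0.003],
    [0,0,0.003],
    [0,0,0.003],
  ],
)

```text
clock: 2.7
position: [0.5161, 0.1458, 0.1287]
ee_rot: [3.138, 0.068, -0.006]
force: [-0.4, -0.2, -0.1]
width: 0.793
```

```bash
python3 - <<'E'
from h import *
go((0.5173,0.148,0.073),toolR(np.radians(2.6)))
E
```

```text
t 2.7 pos [0.5161 0.1458 0.1287] w 0.793 F [-0.4 -0.2 -0.1]
  mm [ 1.5 -2.3 55.6] deg [ 0.13  0.21 -0.11] -> dpos [ 0.0059 -0.0092  0.2226] dr [ 0.0012  0.0018 -0.0009]
```

Emit:
send_rows(
  claw=[0,0,0,0,0],
  delta_pos=[
    [0.006,-0.009,0.0],
    [0.006,-0.009,0.06],
    [0.006,-0.009,0.13],
    [0.006,-0.009,0.21],
    [0.006,-0.009,0.223],
  ],
  dr=[
    [0,0,0],
    [0,0,0],
    [0,0,0],
    [0,0,0],
    [0,0,0],
  ],
)

```text
clock: 3.2
position: [0.5193, 0.15, 0.0748]
ee_rot: [3.14, 0.07, 0.0]
force: [-0.7, 0.3, 0.3]
width: 0.505
```

Emit:
send_rows(
  claw=[0.5,1,1,1,1],
  delta_pos=[
    [0,0,0],
    [0,0,0],
    [0,0,0],
    [0,0,0],
    [0,0,0],
  ],
  dr=[
    [0,0,0],
    [0,0,0],
    [0,0,0],
    [0,0,0],
    [0,0,0],
  ],
  force=15,
)

```text
clock: 3.7
position: [0.5194, 0.1505, 0.0752]
ee_rot: [3.14, 0.071, 0.002]
force: [-0.5, -2.7, 5.7]
width: 0.149
```

```bash
python3 - <<'E'
from cell import imaging
from h import *
go((0.5173,0.148,0.073),toolR(np.radians(2.6)))
im,d=imaging.get_image("side");cv2.imwrite("pics/side2.png",cv2.resize(im[130:300,190:360],None,fx=3.5,fy=3.5))
E
```

```text
t 3.7 pos [0.5194 0.1505 0.0752] w 0.149 F [-0.5 -2.7  5.7]
  mm [-2.2  2.4  2.2] deg [ 0.02 -0.06 -0.01] -> dpos [-0.009   0.0095  0.0089] dr [ 0.0002 -0.0005 -0.0001]
```

View pics/side2.png

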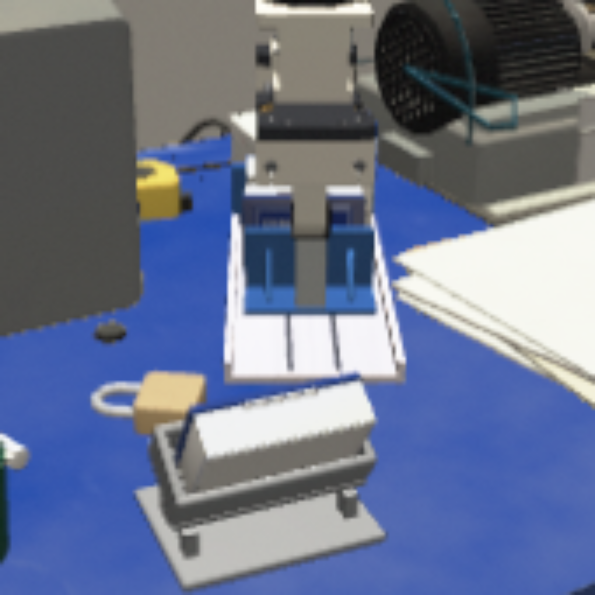

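Emit:
send_rows(
  claw=[1,1,1,1,1],
  delta_pos=[
    [0,-0.04,0],
    [0,-0.08,0],
    [0,-0.12,0],
    [0,-0.16,0],
    [0,-0.2,0],
  ],
  dr=[
    [0,0,0],
    [0,0,0],
    [0,0,0],
    [0,0,0],
    [0,0,0],
  ],
)

```text
clock: 4.25
position: [0.5173, 0.2007, 0.0753]
ee_rot: [3.14, 0.071, 0.002]
force: [0.8, -2.8, 6.3]
width: 0.151
```

Emit:
send_rows(
  claw=[1,1,1,1,1],
  delta_pos=[
    [0,-0.03,0],
    [0,-0.06,0],
    [0,-0.09,0],
    [0,-0.11,0],
    [0,-0.11,0],
  ],
  dr=[
    [0,0,0],
    [0,0,0],
    [0,0,0],
    [0,0,0],
    [0,0,0],
  ],
)

```text
clock: 4.75
position: [0.516, 0.2294, 0.0753]
ee_rot: [-3.14, -0.073, -0.003]
force: [0.6, 1.7, 5.1]
width: 0.149
```

Emit:
send_rows(
  claw=[0,0,0,0,0],
  delta_pos=[
    [0,0,0],
    [0,0,0],
    [0,0,0],
    [0,0,-0.2],
    [0,0,-0.4],
  ],
  dr=[
    [0,0,0],
    [0,0,0],
    [0,0,0],
    [0,0,0],
    [0,0,0],
  ],
)

```text
clock: 5.25
position: [0.514, 0.2274, 0.1743]
ee_rot: [3.139, 0.072, -0.007]
force: [1.7, 1.1, -0.4]
width: 0.492
```

```bash
python3 - <<'E'
from h import *
a=np.radians(23.4);sy=np.array([np.cos(a),np.sin(a),0]);sx=np.array([np.sin(a),-np.cos(a),0]);z=np.array([0,0,1.])
t=np.radians(32);u=-np.sin(t)*sx+np.cos(t)*z;n=np.cos(t)*sx+np.sin(t)*z
B=np.stack([n,sy,u],1);O=np.array([.53,.41,.07])
for f in ["scene","side","wrist1"]:
    P=np.load(f"pics/{f}P.npy");im=np.load("pics/"+(f if f=="wrist1" else f+"0")+".npz")["im"]
    hsv=cv2.cvtColor(im,cv2.COLOR_BGR2HSV).astype(int)
    m=(abs(P[...,0]-.53)<.09)&(abs(P[...,1]-.41)<.09)&(P[...,2]>.03)&(P[...,2]<.13)
    Q=(P[m]-O)@B*1000
    h=np.histogram(Q[:,2],np.arange(-60,60,2)); top=[(int(e),int(k)) for k,e in zip(*h) if k>15]
    print(f,len(Q),"u hist",top)
    # points on top face: u within top 2mm of mode
    for lo in range(0,1):
        um=h[1][np.argmax(np.where(h[1][:-1]>0,h[0],0))]
        q=Q[abs(Q[:,2]-um-1)<3]; print(" um",um,"top n",np.percentile(q[:,0],[1,5,50,95,99]).round(1),"sy",np.percentile(q[:,1],[0,1,5,50,95,99,100]).round(1))
    hl=np.histogram(Q[:,0],np.arange(-60,60,2));print(" n hist",[(int(e),int(k)) for k,e in zip(*hl) if k>30])
    q=Q[(Q[:,2]>um-20)]
    print(" upper part n",np.percentile(q[:,0],[1,5,50,95,99]).round(1),"sy",np.percentile(q[:,1],[0,1,5,95,99,100]).round(1))
E
```

```text
scene 1274 u hist [(-44, 19), (-42, 55), (-40, 45), (-38, 24), (-20, 45), (-18, 122), (-16, 109), (-14, 33), (18, 34), (20, 212), (22, 295), (24, 94), (26, 22)]
 um 22 top n [-11.  -10.    3.   16.7  17.8] sy [-46.4 -44.4 -41.1  -0.8  40.2  44.1  44.8]
 n hist [(-18, 44), (-12, 43), (-10, 53), (-8, 51), (-6, 56), (-4, 56), (-2, 50), (0, 56), (2, 53), (4, 52), (6, 55), (8, 53), (10, 56), (12, 44), (14, 58), (16, 79), (18, 122), (20, 42), (24, 52), (26, 50), (28, 82)]
 upper part n [-11.   -9.9   4.2  17.8  18.5] sy [-46.5 -45.2 -43.2  40.   44.1  44.8]
side 1928 u hist [(-38, 24), (-36, 30), (-34, 25), (-32, 34), (-30, 37), (-28, 27), (-26, 37), (-24, 32), (-22, 36), (-20, 58), (-18, 143), (-16, 171), (-14, 43), (-12, 23), (-10, 26), (-8, 27), (-6, 21), (-4, 24), (-2, 24), (0, 20), (2, 32), (4, 24), (6, 27), (8, 26), (10, 27), (12, 27), (14, 24), (16, 25), (18, 28), (20, 171), (22, 459), (24, 146), (26, 24)]
 um 22 top n [-9.3 -8.4  4.6 18.4 19.7] sy [-41.9 -40.4 -36.4   6.6  45.8  48.7  50.7]
 n hist [(-18, 35), (-16, 254), (-14, 66), (-12, 58), (-10, 449), (-8, 79), (-6, 74), (-4, 7
[... 220 characters left out ...]
, (-54, 18), (-52, 33), (-50, 25), (-44, 124), (-42, 158), (-40, 191), (-38, 147), (-36, 150), (-34, 152), (-32, 151), (-30, 165), (-28, 154), (-26, 156), (-24, 180), (-22, 168), (-20, 173), (-18, 249), (-16, 439), (-14, 140), (-12, 145), (-10, 145), (-8, 148), (-6, 139), (-4, 139), (-2, 139), (0, 130), (2, 122), (4, 116), (6, 110), (8, 112), (10, 98), (12, 90), (14, 90), (16, 86), (18, 71), (20, 68), (22, 117), (24, 58)]
 um 2 top n [17.5 18.1 19.6 21.2 21.9] sy [-45.7 -44.9 -41.5  -6.6  26.8  31.4  34.9]
 n hist [(16, 172), (18, 1440), (20, 824), (22, 55), (24, 43), (26, 78), (28, 840), (30, 1354), (32, 181)]
 upper part n [-5.5 16.  19.7 30.1 31.2] sy [-54.1 -51.2 -43.8  43.9  55.   58.4]
```

```bash
cat >> h.py <<'E'
a_=np.radians(23.4);sy=np.array([np.cos(a_),np.sin(a_),0]);sx=np.array([np.sin(a_),-np.cos(a_),0]);zz=np.array([0,0,1.])
t_=np.radians(32);u_=-np.sin(t_)*sx+np.cos(t_)*zz;n_=np.cos(t_)*sx+np.sin(t_)*zz
Rtin=np.stack([sy,n_,-u_],1);O_=np.array([.53,.41,.07])
def tinp(n,s,u): return O_+(n*n_+s*sy+u*u_)/1000
E
python3 - <<'E'
from h import *
go(tinp(4.5,2.5,80),Rtin)
E
```

```text
t 5.25 pos [0.514  0.2274 0.1743] w 0.492 F [ 1.7  1.1 -0.4]
  mm [  13.1 -218.7   33.7] deg [-31.62   6.05 -20.15] -> dpos [ 0.0525 -0.8747  0.135 ] dr [-0.2759  0.0528 -0.1759]
```

Emit:
send_rows(
  claw=[-0.3,-0.3,-0.3,-0.3,-0.3],
  delta_pos=[
    [0.01,-0.15,-0.12],
    [0.02,-0.33,-0.16],
    [0.03,-0.51,-0.1],
    [0.04,-0.69,0.0],
    [0.05,-0.85,0.1],
  ],
  dr=[
    [-0.03,0.006,-0.02],
    [-0.1,0.02,-0.06],
    [-0.16,0.03,-0.1],
    [-0.22,0.04,-0.14],
    [-0.276,0.053,-0.176],
  ],
)

```text
clock: 5.75
position: [0.5187, 0.4436, 0.15]
ee_rot: [2.534, 0.525, 0.162]
force: [1.5, 0.4, 0.2]
width: 0.648
```

```bash
python3 - <<'E'
from h import *
go(tinp(4.5,2.5,80),Rtin)
go(tinp(4.5,2.5,50),Rtin)
E
```

```text
t 5.75 pos [0.5187 0.4436 0.15  ] w 0.648 F [1.5 0.4 0.2]
  mm [-0.5 -7.9  6.5] deg [ 0.25 -0.45 -0.1 ] -> dpos [-0.002  -0.0317  0.0261] dr [ 0.0021 -0.0039 -0.0009]
t 5.75 pos [0.5187 0.4436 0.15  ] w 0.648 F [1.5 0.4 0.2]
  mm [-0.7 -8.1 36.5] deg [ 0.25 -0.45 -0.1 ] -> dpos [-0.003  -0.0322  0.1461] dr [ 0.0021 -0.0039 -0.0009]
```

Now settle at u=50 and look with the wrist camera.

Emit:
send_rows(
  claw=[-0.3,-0.3,-0.3,-0.3,-0.3],
  delta_pos=[
    [0,-0.03,0.02],
    [0,-0.03,0.08],
    [0,-0.03,0.14],
    [0,-0.03,0.14],
    [0,-0.03,0.14],
  ],
  dr=[
    [0,-0.003,0],
    [0,-0.003,0],
    [0,-0.003,0],
    [0,-0.003,0],
    [0,-0.003,0],
  ],
)

```text
clock: 6.25
position: [0.5248, 0.4279, 0.1173]
ee_rot: [2.538, 0.517, 0.15]
force: [0.1, 1.3, -0.5]
width: 0.651
```

```bash
python3 - <<'E'
from cell import imaging
from h import *
go(tinp(4.5,2.5,50),Rtin)
c=imaging.get_calibration("wrist");im,d=imaging.get_image("wrist")
cv2.imwrite("pics/wrist3.png",im);P=cloud(c,d);Q=(P-O_)@np.stack([n_,sy,u_],1)*1000
m=(Q[...,2]>18)&(Q[...,2]<27)&(abs(Q[...,0])<30)&(abs(Q[...,1])<70);q=Q[m]
print(m.sum(),np.percentile(q,[1,5,50,95,99],axis=0).round(1).tolist())
r=cv2.minAreaRect(q[:,:2].astype(np.float32));print(r)
im2,_=imaging.get_image("side");cv2.imwrite("pics/side3.png",cv2.resize(im2[130:330,170:370],None,fx=3,fy=3))
E
```

```text
t 6.25 pos [0.5248 0.4279 0.1173] w 0.651 F [ 0.1  1.3 -0.5]
  mm [ 0.1 -4.9 -0.1] deg [ 0.04  0.14 -0.35] -> dpos [ 0.0005 -0.0197 -0.0004] dr [ 0.0004  0.0012 -0.003 ]
4079 [[-9.8, -30.7, 19.5], [-8.7, -27.1, 22.7], [3.9, 12.0, 24.0], [17.9, 44.3, 26.1], [18.9, 46.2, 26.7]]
((4.833449363708496, 8.150691986083984), (29.98097801208496, 80.58208465576172), 0.13048090040683746)
```

View pics/wrist3.png

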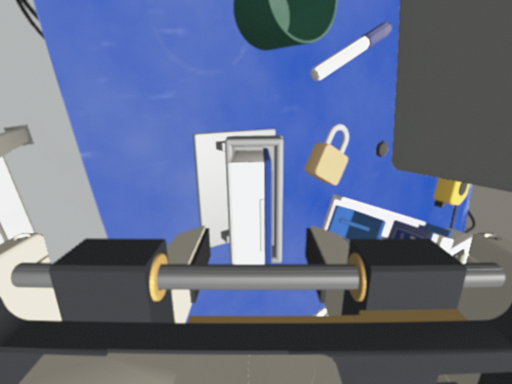

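View pics/side3.png

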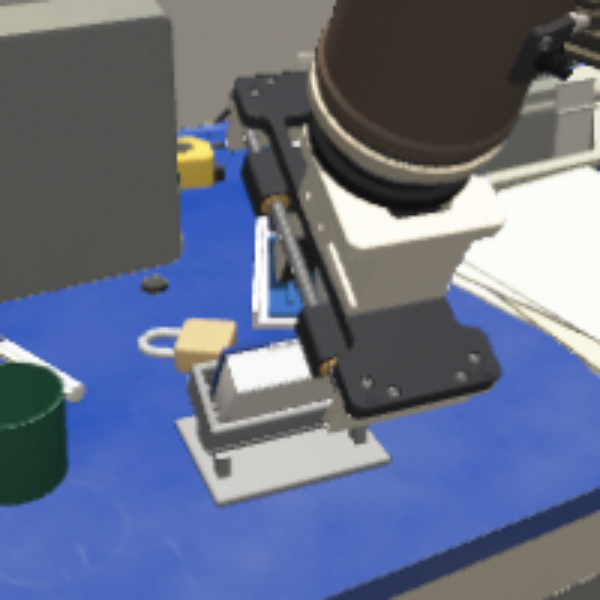

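The tin's top face is centred at n=4.8 mm and s≈+1.4, 30 mm wide and square to the tool. Descend.

```bash
python3 - <<'E'
from h import *
go(tinp(4.8,1.5,-10),Rtin)
E
```

```text
t 6.35 pos [0.5242 0.4294 0.1178] w 0.653 F [-0.4  0.1  0.2]
  mm [-0.8 -3.4 61.1] deg [-0.04  0.06 -0.3 ] -> dpos [-0.0033 -0.0137  0.2446] dr [-0.0004  0.0005 -0.0026]
```

Emit:
send_rows(
  claw=[-0.3,-0.3,-0.3,-0.3,-0.3],
  delta_pos=[
    [-0.004,-0.019,0.03],
    [-0.004,-0.019,0.09],
    [-0.004,-0.019,0.15],
    [-0.004,-0.019,0.2],
    [-0.004,-0.019,0.2],
  ],
  dr=[
    [0,0,-0.002],
    [0,0,-0.002],
    [0,0,-0.002],
    [0,0,-0.002],
    [0,0,-0.002],
  ],
)

```text
clock: 6.85
position: [0.5315, 0.406, 0.0688]
ee_rot: [2.532, 0.525, 0.144]
force: [-0.1, -1.4, 0.0]
width: 0.651
```

```bash
python3 - <<'E'
from h import *
go(tinp(4.8,1.5,-10),Rtin)
E
```

```text
t 6.85 pos [0.5315 0.406  0.0688] w 0.651 F [-0.1 -1.4  0. ]
  mm [1.8 1.8 6.7] deg [0.21 0.3  0.1 ] -> dpos [0.0071 0.007  0.027 ] dr [0.0018 0.0026 0.0008]
```

Emit:
send_rows(
  claw=[-0.3,-0.3,-0.3,0.2,0.4],
  delta_pos=[
    [0.004,0.005,0.025],
    [0.004,0.005,0.025],
    [0.004,0.005,0.025],
    [0.004,0.005,0.025],
    [0.004,0.005,0.025],
  ],
  dr=[
    [0,0,0],
    [0,0,0],
    [0,0,0],
    [0,0,0],
    [0,0,0],
  ],
  force=25,
)

```text
clock: 7.35
position: [0.5337, 0.4057, 0.0667]
ee_rot: [2.536, 0.527, 0.148]
force: [0.3, 0.6, 0.1]
width: 0.523
```

Emit:
send_rows(
  claw=[0.5,0.6,0.8,1,1],
  delta_pos=[
    [0,0,0],
    [0,0,0],
    [0,0,0],
    [0,0,0],
    [0,0,0],
  ],
  dr=[
    [0,0,0],
    [0,0,0],
    [0,0,0],
    [0,0,0],
    [0,0,0],
  ],
)

```text
clock: 7.85
position: [0.5344, 0.4041, 0.0674]
ee_rot: [2.534, 0.525, 0.149]
force: [0.0, -3.4, 6.4]
width: 0.325
```

```bash
python3 - <<'E'
from h import *
go(tinp(4.8,1.5,-10),Rtin)
E
```

```text
t 7.85 pos [0.5344 0.4041 0.0674] w 0.325 F [ 0.  -3.4  6.4]
  mm [-0.2  0.1  4.1] deg [0.17 0.12 0.03] -> dpos [-0.0007  0.0004  0.0162] dr [0.0015 0.001  0.0003]
```

Emit:
send_rows(
  claw=[1,1,1,1,1],
  delta_pos=[
    [0,0,-0.03],
    [0,0,-0.08],
    [0,0,-0.15],
    [0,0,-0.24],
    [0,0,-0.34],
  ],
  dr=[
    [0,0,0],
    [0,0,0],
    [0,0,0],
    [0,0,0],
    [0,0,0],
  ],
)

```text
clock: 8.35
position: [0.515, 0.4483, 0.1395]
ee_rot: [2.537, 0.528, 0.147]
force: [0.2, 0.9, -1.0]
width: 0.322
```

```bash
python3 - <<'E'
from h import *
go((0.53,0.40,0.20),toolR(np.radians(2.6)))
E
```

```text
t 8.35 pos [0.515  0.4483 0.1395] w 0.322 F [ 0.2  0.9 -1. ]
  mm [ -5.6  74.7 -24.7] deg [31.6  -5.65 20.37] -> dpos [-0.0224  0.2986 -0.0989] dr [ 0.2758 -0.0493  0.1778]
```

Emit:
send_rows(
  claw=[1,1,1,1,1],
  delta_pos=[
    [0,0.08,-0.13],
    [0,0.15,-0.18],
    [0,0.2,-0.18],
    [-0.01,0.25,-0.15],
    [-0.02,0.3,-0.1],
  ],
  dr=[
    [0.03,-0.006,0.02],
    [0.09,-0.02,0.06],
    [0.15,-0.03,0.1],
    [0.21,-0.04,0.14],
    [0.276,-0.049,0.178],
  ],
)

```text
clock: 8.85
position: [0.5315, 0.4015, 0.2024]
ee_rot: [-3.136, -0.071, -0.008]
force: [0.9, -0.8, -1.5]
width: 0.326
```

Emit:
send_rows(
  claw=[1,1,1,1,1],
  delta_pos=[
    [0,0.1,0],
    [0,0.2,0],
    [0,0.3,0],
    [0,0.3,0],
    [0,0.3,0],
  ],
  dr=[
    [0,0,0],
    [0,0,0],
    [0,0,0],
    [0,0,0],
    [0,0,0],
  ],
)

```text
clock: 9.35
position: [0.5349, 0.3246, 0.2008]
ee_rot: [3.138, 0.073, 0.005]
force: [0.4, 0.5, -2.0]
width: 0.324
```

```bash
python3 - <<'E'
from cell import imaging
from h import *
go((0.5165,0.139,0.15),toolR(np.radians(2.6)))
c=imaging.get_calibration("wrist");im,d=imaging.get_image("wrist");P=cloud(c,d);np.save("pics/w4P.npy",P)
cv2.imwrite("pics/wrist4.png",im)
im2,d2=imaging.get_image("side");cv2.imwrite("pics/side4.png",cv2.resize(im2[80:330,170:420],None,fx=2.4,fy=2.4))
np.save("pics/s4P.npy",cloud(imaging.get_calibration("side"),d2))
E
```

```text
t 9.35 pos [0.5349 0.3246 0.2008] w 0.324 F [ 0.4  0.5 -2. ]
  mm [-27.2 184.4  51.2] deg [ 0.14 -0.18  0.05] -> dpos [-0.1087  0.7377  0.2047] dr [ 0.0012 -0.0016  0.0004]
```

View pics/wrist4.png

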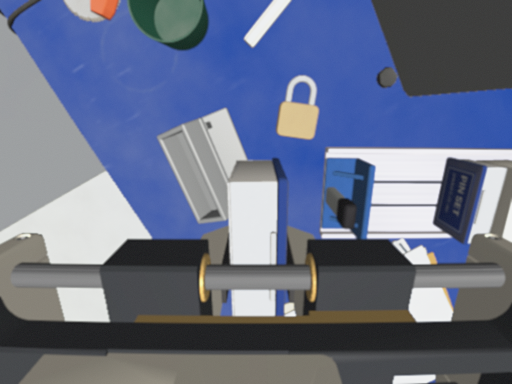

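View pics/side4.png

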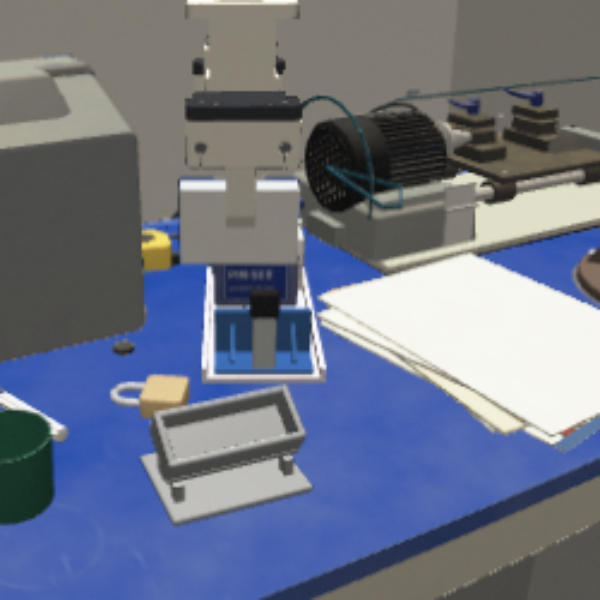

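The tin is held upright with the lid facing the row. I'll measure its offset in the hand and the gap in the rack.

```bash
python3 - <<'E'
from h import *
P=np.load("pics/w4P.npy");S=np.load("pics/s4P.npy")
tcp=np.array([.5349,.3246,.2008]);Rt=toolR(np.radians(2.6))
def rep(P,lim,name):
    Q=(P-tcp)@Rt*1000
    m=np.all([(Q[...,i]>lim[i][0])&(Q[...,i]<lim[i][1]) for i in range(3)],0)
    q=Q[m]
    if len(q)>10: print(name,len(q),np.percentile(q,[0.5,2,50,98,99.5],axis=0).round(1).tolist())
rep(P,[(20,60),(-25,25),(-45,-20)],"wrist tin top in tool")
rep(S,[(-70,70),(-30,-5),(-28,33)],"side tin face")
rep(S,[(-70,70),(-25,25),(-45,-26)],"side tin top")
rk=np.array([.5173,.148,0]);B=toolR(np.radians(2.6));B=B*np.array([1,-1,-1])
Q=(P-rk)@B*1000
for nm,l in dict(plate=[(-55,55),(20,75),(56,67)],tab=[(-20,20),(60,110),(90,99)],tin=[(-60,60),(-110,-50),(67,80)]).items():
    m=np.all([(Q[...,i]>l[i][0])&(Q[...,i]<l[i][1]) for i in range(3)],0);q=Q[m]
    print(nm,len(q),np.percentile(q,[1,5,50,95,99],axis=0).round(1).tolist() if len(q)>5 else '')
E
```

```text
wrist tin top in tool 3104 [[20.1, -15.1, -32.5], [20.5, -14.6, -32.0], [33.8, -0.5, -29.6], [45.1, 13.3, -22.3], [46.2, 13.9, -20.9]]
side tin face 1337 [[-43.1, -27.8, -27.9], [-41.8, -22.4, -27.5], [1.9, -15.3, 2.8], [45.0, -10.6, 28.8], [46.0, -8.3, 29.4]]
side tin top 232 [[-43.2, -17.6, -30.7], [-42.4, -17.3, -30.5], [15.4, -3.2, -27.7], [45.5, 9.5, -26.2], [47.4, 9.9, -26.0]]
plate 639 [[-40.3, 47.1, 56.1], [-36.4, 47.6, 57.2], [5.4, 52.0, 62.4], [43.2, 54.4, 64.0], [46.3, 54.7, 64.4]]
tab 338 [[-13.2, 76.7, 90.3], [-11.5, 77.4, 91.4], [0.5, 83.9, 96.5], [12.3, 88.5, 97.9], [13.0, 88.8, 98.4]]
tin 2271 [[-41.0, -109.3, 67.2], [-31.9, -108.2, 68.1], [4.9, -79.6, 71.5], [42.6, -64.3, 74.4], [46.0, -63.4, 75.7]]
```

Emit:
send_rows(
  claw=[1,1,1,1,1],
  delta_pos=[
    [-0.02,0.13,0],
    [-0.04,0.3,0],
    [-0.07,0.48,0],
    [-0.1,0.65,0.06],
    [-0.11,0.735,0.18],
  ],
  dr=[
    [0,0,0],
    [0,0,0],
    [0,0,0],
    [0,0,0],
    [0,0,0],
  ],
)

```text
clock: 9.95
position: [0.5173, 0.1368, 0.1569]
ee_rot: [3.137, 0.07, 0.01]
force: [1.4, -1.5, -1.8]
width: 0.323
```

Emit:
send_rows(
  claw=[1,1,1,1,1],
  delta_pos=[
    [0,0,0],
    [0,0,0.05],
    [0,0,0.1],
    [0,0,0.15],
    [0,0,0.15],
  ],
  dr=[
    [0,0,0],
    [0,0,0],
    [0,0,0],
    [0,0,0],
    [0,0,0],
  ],
)

```text
clock: 10.45
position: [0.515, 0.1393, 0.116]
ee_rot: [3.137, 0.075, -0.001]
force: [-0.2, -0.5, -0.7]
width: 0.322
```

```bash
python3 - <<'E'
from cell import imaging
from h import *
go((0.516,0.140,0.042),toolR(np.radians(2.6)))
im2,d2=imaging.get_image("side");cv2.imwrite("pics/side5.png",cv2.resize(im2[130:250,210:330],None,fx=4.5,fy=4.5,interpolation=cv2.INTER_CUBIC))
c=imaging.get_calibration("wrist");im,d=imaging.get_image("wrist");np.save("pics/w5P.npy",cloud(c,d))
cv2.imwrite("pics/wrist5.png",im)
E
```

```text
t 10.45 pos [0.515  0.1393 0.116 ] w 0.322 F [-0.2 -0.5 -0.7]
  mm [ 1.1 -1.  74. ] deg [0.24 0.04 0.14] -> dpos [ 0.0044 -0.0038  0.2958] dr [0.0021 0.0004 0.0012]
```

View pics/side5.png

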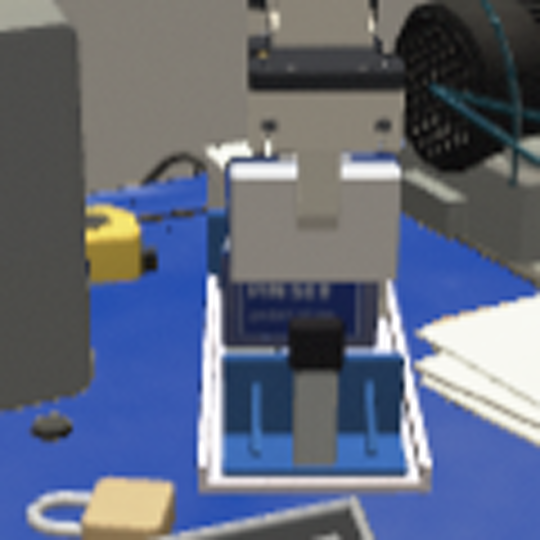

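View pics/wrist5.png

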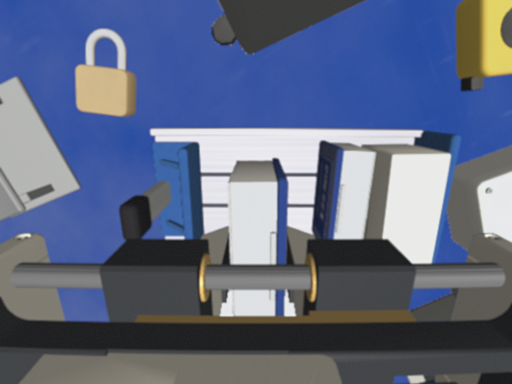

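Emit:
send_rows(
  claw=[1,1,1,1,1],
  delta_pos=[
    [0.003,0,0.06],
    [0.003,0,0.12],
    [0.003,0,0.18],
    [0.003,0,0.23],
    [0.003,0,0.26],
  ],
  dr=[
    [0,0,0],
    [0,0,0],
    [0,0,0],
    [0,0,0],
    [0,0,0],
  ],
)

```text
clock: 11.05
position: [0.517, 0.1384, 0.0523]
ee_rot: [3.137, 0.072, 0.003]
force: [-0.8, 0.1, -1.5]
width: 0.327
```

Emit:
send_rows(
  claw=[1,1,1,1,1],
  delta_pos=[
    [0,0,0],
    [0,0,0],
    [0,0,0],
    [0,0,0.008],
    [0,0,0.016],
  ],
  dr=[
    [0,0,0],
    [0,0,0],
    [0,0,0],
    [0,0,0],
    [0,0,0],
  ],
)

```text
clock: 11.55
position: [0.5174, 0.1384, 0.0492]
ee_rot: [3.137, 0.072, 0.005]
force: [0.9, -0.1, -3.0]
width: 0.326
```

Emit:
send_rows(
  claw=[1,1,1,1,1],
  delta_pos=[
    [0,0,0.004],
    [0,0,0.008],
    [0,0,0.012],
    [0,0,0.016],
    [0,0,0.016],
  ],
  dr=[
    [0,0,0],
    [0,0,0],
    [0,0,0],
    [0,0,0],
    [0,0,0],
  ],
)

```text
clock: 12.05
position: [0.517, 0.1383, 0.0447]
ee_rot: [3.137, 0.072, 0.003]
force: [-0.5, 0.6, -1.8]
width: 0.326
```

Emit:
send_rows(
  claw=[1,1,1,1,1],
  delta_pos=[
    [0,0,0.004],
    [0,0,0.008],
    [0,0,0.008],
    [0,0,0.008],
    [0,0,0.008],
  ],
  dr=[
    [0,0,0],
    [0,0,0],
    [0,0,0],
    [0,0,0],
    [0,0,0],
  ],
)

```text
clock: 12.55
position: [0.5171, 0.1383, 0.0429]
ee_rot: [3.137, 0.072, 0.004]
force: [0.8, 0.3, -1.7]
width: 0.325
```

Emit:
send_rows(
  claw=[1,1,1,1,1],
  delta_pos=[
    [0,0,0.004],
    [0,0,0.004],
    [0,0,0.008],
    [0,0,0.008],
    [0,0,0.008],
  ],
  dr=[
    [0,0,0],
    [0,0,0],
    [0,0,0],
    [0,0,0],
    [0,0,0],
  ],
)

```text
clock: 13.05
position: [0.5176, 0.1383, 0.0418]
ee_rot: [3.137, 0.072, 0.006]
force: [-1.0, -2.2, 10.3]
width: 0.327
```

Contact with the rack floor. Release and lift.

Emit:
send_rows(
  claw=[0.25,0.1,0.05,0.05,0.05],
  delta_pos=[
    [0,0,0],
    [0,0,0],
    [0,0,0],
    [0,0,0],
    [0,0,0],
  ],
  dr=[
    [0,0,0],
    [0,0,0],
    [0,0,0],
    [0,0,0],
    [0,0,0],
  ],
)

```text
clock: 13.55
position: [0.517, 0.1383, 0.0408]
ee_rot: [3.137, 0.072, 0.003]
force: [0.1, 0.1, -0.3]
width: 0.479
```

Emit:
send_rows(
  claw=[0.05,0.05,0.05,0.05,0.05],
  delta_pos=[
    [0,0,-0.04],
    [0,0,-0.12],
    [0,0,-0.24],
    [0,0,-0.38],
    [0,0,-0.5],
  ],
  dr=[
    [0,0,0],
    [0,0,0],
    [0,0,0],
    [0,0,0],
    [0,0,0],
  ],
)

```text
clock: 14.05
position: [0.5168, 0.139, 0.1682]
ee_rot: [3.137, 0.073, 0.005]
force: [0.4, -0.2, -0.4]
width: 0.472
```

```bash
python3 - <<'E'
from cell import imaging
from h import *
go((0.516,0.229,0.14),toolR(np.radians(2.6)))
c=imaging.get_calibration("wrist");im,d=imaging.get_image("wrist");P=cloud(c,d)
cv2.imwrite("pics/wrist6.png",im)
rk=np.array([.5173,.148,0]);B=toolR(np.radians(2.6))*np.array([1,-1,-1])
Q=(P-rk)@B*1000
for nm,l in dict(plate=[(-55,55),(20,75),(56,67)],tab=[(-20,20),(60,110),(90,99)],newtin=[(-60,60),(-40,30),(67,80)],tin=[(-60,60),(-110,-50),(67,80)]).items():
    m=np.all([(Q[...,i]>l[i][0])&(Q[...,i]<l[i][1]) for i in range(3)],0);q=Q[m]
    print(nm,len(q),np.percentile(q,[1,5,50,95,99],axis=0).round(1).tolist() if len(q)>5 else '')
E
```

```text
t 14.05 pos [0.5168 0.139  0.1682] w 0.472 F [ 0.4 -0.2 -0.4]
  mm [  3.3 -90.   28. ] deg [ 0.19 -0.17  0.05] -> dpos [ 0.0132 -0.36    0.1118] dr [ 0.0017 -0.0015  0.0005]
plate 777 [[-41.3, 45.8, 56.3], [-37.4, 45.9, 58.2], [5.0, 49.0, 62.3], [43.0, 53.1, 63.8], [46.0, 53.8, 64.5]]
tab 497 [[-13.6, 75.1, 90.3], [-11.9, 75.3, 91.8], [0.6, 80.6, 96.2], [12.1, 87.2, 97.7], [12.9, 88.1, 98.4]]
newtin 2771 [[-45.3, -24.0, 69.7], [-41.2, -22.8, 70.1], [3.4, -9.3, 71.3], [40.8, 3.7, 73.9], [44.1, 4.8, 75.5]]
tin 3333 [[-42.9, -109.6, 67.6], [-37.6, -108.3, 69.5], [5.4, -82.2, 71.4], [43.2, -65.9, 74.5], [46.1, -64.6, 75.4]]
```

View pics/wrist6.png

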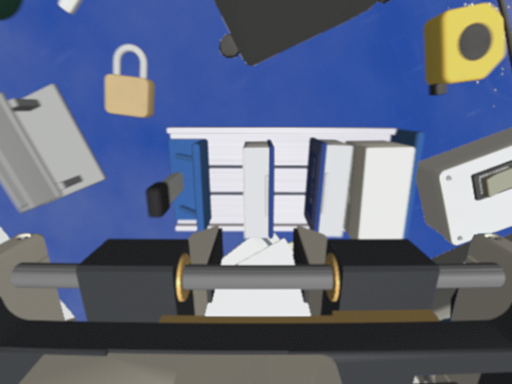

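The tin stands upright in the gap, clear of both the row and the stop. Next I'll shut the fingers, go behind the tab and push from there.

```bash
python3 - <<'E'
from h import *
go((0.512,0.271,0.075),toolR(np.radians(2.6)))
E
```

```text
t 14.1 pos [0.519  0.1403 0.1728] w 0.476 F [2.2 0.8 2.4]
  mm [  -1.8 -131.1   97.5] deg [ 0.11 -0.53  0.06] -> dpos [-0.0072 -0.5244  0.3901] dr [ 0.0009 -0.0046  0.0006]
```

Emit:
send_rows(
  claw=[0.3,1,1,1,1],
  delta_pos=[
    [0,-0.12,0],
    [0.002,-0.28,0],
    [0.004,-0.44,0],
    [0.006,-0.53,0],
    [0.006,-0.53,0.1],
  ],
  dr=[
    [0,0,0],
    [0,0,0],
    [0,0,0],
    [0,0,0],
    [0,0,0],
  ],
  force=20,
)

```text
clock: 14.6
position: [0.5127, 0.2776, 0.1437]
ee_rot: [-3.138, -0.081, -0.012]
force: [0.6, 0.3, -0.0]
width: 0.088
```

```bash
python3 - <<'E'
from h import *
go((0.512,0.271,0.075),toolR(np.radians(2.6)))
E
```

```text
t 14.6 pos [0.5127 0.2776 0.1437] w 0.088 F [ 0.6  0.3 -0. ]
  mm [-1.6  6.7 68.7] deg [-0.13 -0.43  0.34] -> dpos [-0.0063  0.0267  0.2746] dr [-0.0011 -0.0038  0.003 ]
```

Emit:
send_rows(
  claw=[1,1,1,1,1],
  delta_pos=[
    [-0.004,0,0.08],
    [-0.004,0,0.16],
    [-0.004,0,0.24],
    [-0.004,0,0.275],
    [-0.004,0,0.275],
  ],
  dr=[
    [0,0,0.001],
    [0,0,0.001],
    [0,0,0.001],
    [0,0,0.001],
    [0,0,0.001],
  ],
)

```text
clock: 15.1
position: [0.5108, 0.2704, 0.0709]
ee_rot: [3.136, 0.069, 0.001]
force: [-0.6, -0.2, -0.7]
width: 0.007
```

```bash
python3 - <<'E'
from cell import imaging
from h import *
go((0.512,0.271,0.075),toolR(np.radians(2.6)))
im,d=imaging.get_image("scene");cv2.imwrite("pics/scene7.png",cv2.resize(im[140:280,200:340],None,fx=4,fy=4))
E
```

```text
t 15.1 pos [0.5108 0.2704 0.0709] w 0.007 F [-0.6 -0.2 -0.7]
  mm [ 1.2 -0.6 -4.1] deg [ 0.27 -0.03 -0.08] -> dpos [ 0.0048 -0.0023 -0.0163] dr [ 0.0024 -0.0002 -0.0007]
```

View pics/scene7.png

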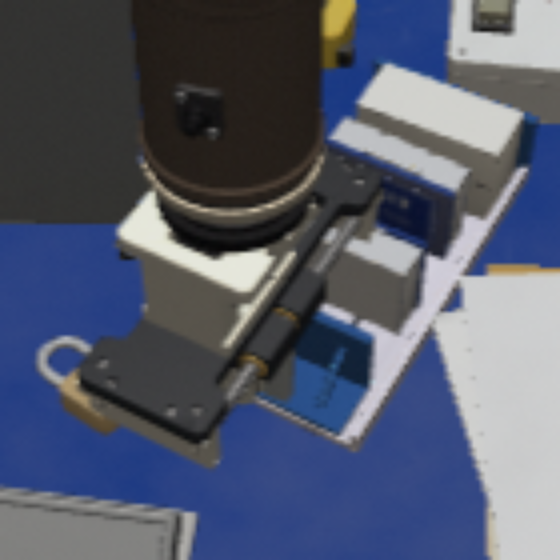

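Emit:
send_rows(
  claw=[1,1,1,1,1],
  delta_pos=[
    [0.003,0,-0.012],
    [0.003,0.012,-0.012],
    [0.003,0.024,-0.012],
    [0.003,0.036,-0.012],
    [0.003,0.048,-0.012],
  ],
  dr=[
    [0,0,0],
    [0,0,0],
    [0,0,0],
    [0,0,0],
    [0,0,0],
  ],
)

```text
clock: 15.65
position: [0.5128, 0.2584, 0.0749]
ee_rot: [3.137, 0.068, 0.004]
force: [-0.6, 0.0, 0.1]
width: 0.007
```

Emit:
send_rows(
  claw=[1,1,1,1,1],
  delta_pos=[
    [0,0.008,0],
    [0,0.016,0],
    [0,0.024,0],
    [0,0.032,0],
    [0,0.04,0],
  ],
  dr=[
    [0,0,0],
    [0,0,0],
    [0,0,0],
    [0,0,0],
    [0,0,0],
  ],
)

```text
clock: 16.15
position: [0.5131, 0.2493, 0.0747]
ee_rot: [3.138, 0.07, 0.004]
force: [0.5, 2.6, -0.9]
width: 0.004
```

Emit:
send_rows(
  claw=[1,1,1,1,1],
  delta_pos=[
    [0,0.012,0],
    [0,0.024,0],
    [0,0.036,0],
    [0,0.048,0],
    [0,0.06,0],
  ],
  dr=[
    [0,0,0],
    [0,0,0],
    [0,0,0],
    [0,0,0],
    [0,0,0],
  ],
)

```text
clock: 16.65
position: [0.5138, 0.2336, 0.0747]
ee_rot: [3.137, 0.069, 0.003]
force: [-0.1, 2.1, -1.5]
width: 0.008
```

Emit:
send_rows(
  claw=[1,1,1,1,1],
  delta_pos=[
    [0,0.012,0],
    [0,0.024,0],
    [0,0.036,0],
    [0,0.048,0],
    [0,0.06,0],
  ],
  dr=[
    [0,0,0],
    [0,0,0],
    [0,0,0],
    [0,0,0],
    [0,0,0],
  ],
)

```text
clock: 17.15
position: [0.5144, 0.2186, 0.0748]
ee_rot: [3.137, 0.069, 0.004]
force: [0.4, 2.3, -1.9]
width: 0.004
```

Emit:
send_rows(
  claw=[1,1,1,1,1],
  delta_pos=[
    [0,0.008,0],
    [0,0.016,0],
    [0,0.024,0],
    [0,0.032,0],
    [0,0.04,0],
  ],
  dr=[
    [0,0,0],
    [0,0,0],
    [0,0,0],
    [0,0,0],
    [0,0,0],
  ],
)

```text
clock: 17.65
position: [0.5149, 0.209, 0.0749]
ee_rot: [3.137, 0.069, 0.004]
force: [0.1, 3.2, -2.8]
width: 0.003
```

Emit:
send_rows(
  claw=[1,1,1,1,1],
  delta_pos=[
    [0,0.008,0],
    [0,0.016,0],
    [0,0.024,0],
    [0,0.032,0],
    [0,0.04,0],
  ],
  dr=[
    [0,0,0],
    [0,0,0],
    [0,0,0],
    [0,0,0],
    [0,0,0],
  ],
)

```text
clock: 18.15
position: [0.5153, 0.1987, 0.0749]
ee_rot: [3.137, 0.069, 0.003]
force: [-1.4, 3.1, -2.2]
width: 0.004
```

```bash
python3 - <<'E'
from cell import imaging
from h import *
go((0.516,0.151,0.075),toolR(np.radians(2.6)))
c=imaging.get_calibration("wrist");im,d=imaging.get_image("wrist");cv2.imwrite("pics/wrist8.png",im)
E
```

```text
t 18.15 pos [0.5153 0.1987 0.0749] w 0.004 F [-1.4  3.1 -2.2]
  mm [-1.4 47.7  0.1] deg [ 0.22 -0.12 -0.08] -> dpos [-0.0055  0.1909  0.0004] dr [ 0.002  -0.0011 -0.0007]
```

View pics/wrist8.png

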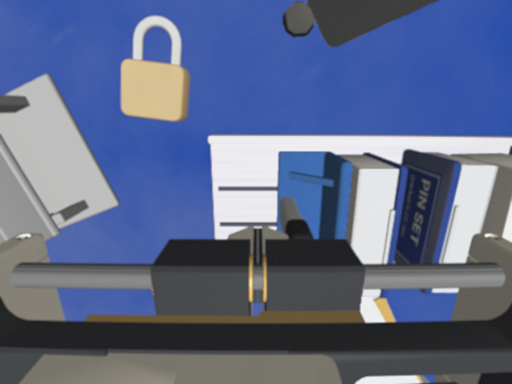

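Emit:
send_rows(
  claw=[1,1,1,1,1],
  delta_pos=[
    [0,0.008,0],
    [0,0.016,0],
    [0,0.024,0],
    [0,0.032,0],
    [0,0.04,0],
  ],
  dr=[
    [0,0,0],
    [0,0,0],
    [0,0,0],
    [0,0,0],
    [0,0,0],
  ],
)

```text
clock: 18.7
position: [0.5157, 0.1887, 0.0749]
ee_rot: [3.137, 0.069, 0.004]
force: [-0.2, 3.6, -1.8]
width: 0.004
```

Emit:
send_rows(
  claw=[1,1,1,1,1],
  delta_pos=[
    [0,0.008,0],
    [0,0.016,0],
    [0,0.024,0],
    [0,0.032,0],
    [0,0.04,0],
  ],
  dr=[
    [0,0,0],
    [0,0,0],
    [0,0,0],
    [0,0,0],
    [0,0,0],
  ],
)

```text
clock: 19.2
position: [0.5162, 0.1787, 0.0749]
ee_rot: [3.137, 0.069, 0.003]
force: [-0.4, 3.9, -2.5]
width: 0.005
```

Emit:
send_rows(
  claw=[1,1,1,1,1],
  delta_pos=[
    [0,0.008,0],
    [0,0.016,0],
    [0,0.024,0],
    [0,0.032,0],
    [0,0.04,0],
  ],
  dr=[
    [0,0,0],
    [0,0,0],
    [0,0,0],
    [0,0,0],
    [0,0,0],
  ],
)

```text
clock: 19.7
position: [0.5166, 0.169, 0.075]
ee_rot: [3.137, 0.069, 0.004]
force: [-0.8, 5.6, -3.1]
width: 0.009
```

```bash
python3 - <<'E'
from cell import imaging
from h import *
go((0.516,0.151,0.075),toolR(np.radians(2.6)))
c=imaging.get_calibration("wrist");im,d=imaging.get_image("wrist");cv2.imwrite("pics/wrist9.png",im)
E
```

```text
t 19.7 pos [0.5166 0.169  0.075 ] w 0.009 F [-0.8  5.6 -3.1]
  mm [-1.4 18.   0.1] deg [ 0.21 -0.13 -0.07] -> dpos [-0.0055  0.0719  0.0003] dr [ 0.0018 -0.0011 -0.0006]
```

View pics/wrist9.png

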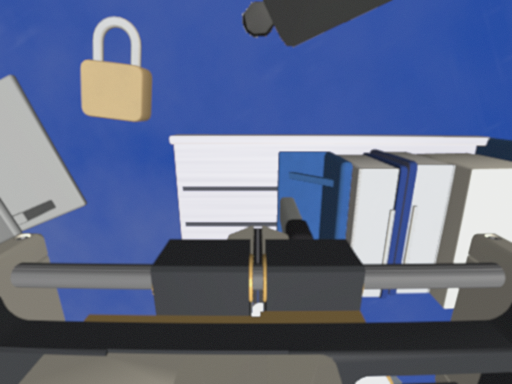

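Emit:
send_rows(
  claw=[1,1,1,1,1],
  delta_pos=[
    [0,0.006,0],
    [0,0.012,0],
    [0,0.018,0],
    [0,0.024,0],
    [0,0.03,0],
  ],
  dr=[
    [0,0,0],
    [0,0,0],
    [0,0,0],
    [0,0,0],
    [0,0,0],
  ],
)

```text
clock: 20.25
position: [0.517, 0.1613, 0.0751]
ee_rot: [3.137, 0.069, 0.004]
force: [-1.2, 4.4, -2.4]
width: 0.006
```

Emit:
send_rows(
  claw=[1,1,1,1,1],
  delta_pos=[
    [0,0.004,0],
    [0,0.008,0],
    [0,0.012,0],
    [0,0.016,0],
    [0,0.02,0],
  ],
  dr=[
    [0,0,0],
    [0,0,0],
    [0,0,0],
    [0,0,0],
    [0,0,0],
  ],
)

```text
clock: 20.75
position: [0.5172, 0.1568, 0.0751]
ee_rot: [3.138, 0.069, 0.004]
force: [-0.2, 5.9, -3.6]
width: -0.0
```

Emit:
send_rows(
  claw=[1,1,1,1,1],
  delta_pos=[
    [0,0.003,0],
    [0,0.006,0],
    [0,0.009,0],
    [0,0.012,0],
    [0,0.015,0],
  ],
  dr=[
    [0,0,0],
    [0,0,0],
    [0,0,0],
    [0,0,0],
    [0,0,0],
  ],
)

```text
clock: 21.25
position: [0.5172, 0.1548, 0.0752]
ee_rot: [3.14, 0.071, 0.004]
force: [-1.0, 11.8, -5.8]
width: 0.006
```

Emit:
send_rows(
  claw=[1,1,1,1,1],
  delta_pos=[
    [0,0.002,0],
    [0,0.004,0],
    [0,0.006,0],
    [0,0.008,0],
    [0,0.01,0],
  ],
  dr=[
    [0,0,0],
    [0,0,0],
    [0,0,0],
    [0,0,0],
    [0,0,0],
  ],
)

```text
clock: 21.75
position: [0.5172, 0.1547, 0.0752]
ee_rot: [-3.139, -0.074, -0.005]
force: [-0.9, 17.7, -8.5]
width: 0.002
```

Emit:
send_rows(
  claw=[1,1,1,1,1],
  delta_pos=[
    [0,0.002,0],
    [0,0.004,0],
    [0,0.004,0],
    [0,0.004,0],
    [0,0.004,0],
  ],
  dr=[
    [0,0,0],
    [0,0,0],
    [0,0,0],
    [0,0,0],
    [0,0,0],
  ],
)

```text
clock: 22.25
position: [0.5172, 0.1547, 0.0753]
ee_rot: [-3.138, -0.075, -0.005]
force: [-2.3, 19.6, -11.0]
width: 0.004
```

Emit:
send_rows(
  claw=[1,1,1,1,1],
  delta_pos=[
    [0,0,0],
    [0,0,0],
    [0,0,0],
    [0,0,0],
    [0,0,0],
  ],
  dr=[
    [0,0,0],
    [0,0,0],
    [0,0,0],
    [0,0,0],
    [0,0,0],
  ],
)

```text
clock: 22.75
position: [0.5172, 0.1547, 0.0753]
ee_rot: [-3.138, -0.075, -0.005]
force: [-1.2, 19.4, -10.5]
width: 0.004
```

Emit:
send_rows(
  claw=[1,1,1,1,1],
  delta_pos=[
    [0,0,0],
    [0,0,0],
    [0,0,0],
    [0,0,0],
    [0,0,0],
  ],
  dr=[
    [0,0,0],
    [0,0,0],
    [0,0,0],
    [0,0,0],
    [0,0,0],
  ],
)

```text
clock: 23.25
position: [0.5172, 0.1547, 0.0753]
ee_rot: [-3.138, -0.075, -0.005]
force: [-0.8, 19.9, -9.6]
width: 0.006
```

Emit:
send_rows(
  claw=[1,1,1,1,1],
  delta_pos=[
    [0,-0.01,0],
    [0,-0.022,0],
    [0,-0.04,0],
    [0,-0.08,0],
    [0,-0.15,0],
  ],
  dr=[
    [0,0,0],
    [0,0,0],
    [0,0,0],
    [0,0,0],
    [0,0,0],
  ],
)

```text
clock: 23.75
position: [0.5164, 0.1853, 0.075]
ee_rot: [3.135, 0.064, 0.004]
force: [0.4, 0.3, -0.1]
width: 0.006
```

Emit:
send_rows(
  claw=[1,1,1,1,1],
  delta_pos=[
    [0,0,-0.1],
    [0,0,-0.25],
    [0,0,-0.4],
    [0,0,-0.5],
    [0,0,-0.5],
  ],
  dr=[
    [0,0,0],
    [0,0,0],
    [0,0,0],
    [0,0,0],
    [0,0,0],
  ],
)

```text
clock: 24.25
position: [0.5176, 0.1883, 0.2039]
ee_rot: [3.139, 0.068, 0.014]
force: [0.3, 0.1, -0.2]
width: 0.005
```

```bash
python3 - <<'E'
from cell import imaging
from h import *
go((0.545,0.11,0.22),toolR(np.radians(2.6)))
c=imaging.get_calibration("wrist");im,d=imaging.get_image("wrist");P=cloud(c,d)
cv2.imwrite("pics/wrist10.png",cv2.resize(im[:240],None,fx=1.5,fy=1.5))
rk=np.array([.5173,.148,0]);B=toolR(np.radians(2.6))*np.array([1,-1,-1])
Q=(P-rk)@B*1000
for nm,l in dict(plate=[(-55,55),(-55,-30),(57,67)],tab=[(-20,20),(-40,10),(90,99)],tops=[(-60,60),(-165,-54),(66,80)],wall=[(-60,60),(-175,-156),(56,66)]).items():
    m=np.all([(Q[...,i]>l[i][0])&(Q[...,i]<l[i][1]) for i in range(3)],0);q=Q[m]
    print(nm,len(q),np.percentile(q,[1,5,50,95,99],axis=0).round(1).tolist() if len(q)>5 else '')
E
```

```text
t 24.25 pos [0.5176 0.1883 0.2039] w 0.005 F [ 0.3  0.1 -0.2]
  mm [ 24.1  79.5 -15.7] deg [ 0.13 -0.5  -0.11] -> dpos [ 0.0966  0.3178 -0.0627] dr [ 0.0012 -0.0043 -0.001 ]
plate 815 [[-46.6, -54.1, 57.3], [-42.7, -53.9, 58.4], [1.3, -49.0, 62.5], [41.4, -45.1, 65.0], [45.4, -44.9, 66.5]]
tab 376 [[-14.7, -23.4, 90.7], [-12.5, -22.4, 92.1], [0.0, -16.0, 96.4], [11.9, -10.2, 98.0], [12.7, -9.8, 98.5]]
tops 7934 [[-52.0, -155.7, 69.4], [-43.9, -151.6, 70.3], [1.7, -107.7, 73.0], [41.9, -59.3, 75.1], [45.5, -55.1, 75.7]]
wall 127 [[44.1, -164.8, 56.1], [44.8, -163.5, 56.7], [51.4, -159.6, 62.2], [57.7, -157.4, 63.7], [58.4, -156.8, 64.4]]
```

View pics/wrist10.png

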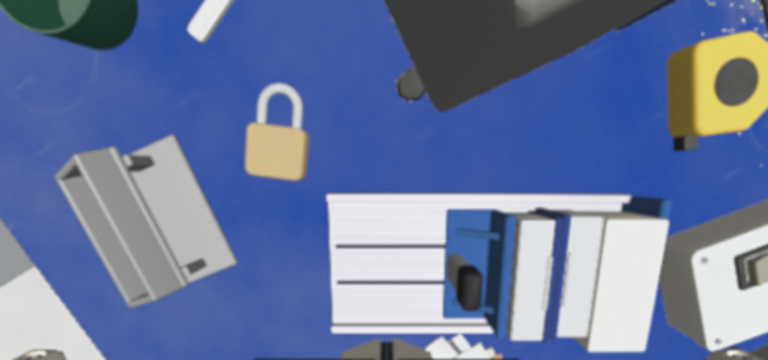

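Stop face to wall is about 105 mm, so it's closed up. I'll take a better-centred look to check squareness and slack.

Emit:
send_rows(
  claw=[1,1,1,1,1],
  delta_pos=[
    [0.05,0.13,0],
    [0.1,0.28,0],
    [0.18,0.43,0],
    [0.2,0.46,0],
    [0.2,0.46,0],
  ],
  dr=[
    [0,0,0],
    [0,0,0],
    [0,0,0],
    [0,0,0],
    [0,0,0],
  ],
)

```text
clock: 24.8
position: [0.5708, 0.0721, 0.1991]
ee_rot: [3.136, 0.063, 0.001]
force: [-0.5, 1.3, 0.3]
width: 0.004
```

```bash
python3 - <<'E'
from cell import imaging
from h import *
go((0.545,0.11,0.22),toolR(np.radians(2.6)))
c=imaging.get_calibration("wrist");im,d=imaging.get_image("wrist");P=cloud(c,d)
v=im[110:250,180:400];cv2.imwrite("pics/wrist11.png",cv2.resize(v,None,fx=3.6,fy=3.6,interpolation=cv2.INTER_CUBIC))
rk=np.array([.5173,.148,0]);B=toolR(np.radians(2.6))*np.array([1,-1,-1])
Q=(P-rk)@B*1000
hsv=cv2.cvtColor(im,cv2.COLOR_BGR2HSV).astype(int)
for nm,l,w in [("plate",[(-55,55),(-56,-40),(58,67)],0),("newtin",[(-60,60),(-82,-56),(66,80)],1),("tin",[(-60,60),(-112,-87),(66,80)],1),("carton",[(-60,60),(-165,-114),(69,80)],1),("wall",[(-60,60),(-175,-154),(57,66)],0)]:
    m=np.all([(Q[...,i]>l[i][0])&(Q[...,i]<l[i][1]) for i in range(3)],0)
    if w: m&=hsv[...,1]<90
    q=Q[m]
    if len(q)<10: print(nm,len(q));continue
    r=cv2.minAreaRect(q[:,:2].astype(np.float32))
    A=np.c_[q[:,:2],np.ones(len(q))];co=np.linalg.lstsq(A,q[:,2],rcond=None)[0]
    print(nm,len(q),"rect",np.round(r[0],1),np.round(r[1],1),round(r[2],2),"z",np.median(q[:,2]).round(1),"tilt deg x,y",np.degrees(co[:2]).round(2))
for n in ["scene","side"]:
    a,_=imaging.get_image(n);cv2.imwrite(f"pics/{n}11.png",cv2.resize(a[130:310,150:350],None,fx=3,fy=3))
E
```

```text
t 24.8 pos [0.5708 0.0721 0.1991] w 0.004 F [-0.5  1.3  0.3]
  mm [-24.3 -38.8 -21.1] deg [ 0.28 -0.01 -0.31] -> dpos [-0.097  -0.1551 -0.0845] dr [ 0.0024 -0.0001 -0.0027]
plate 322 rect [ 18.2 -49.8] [10.1 56.7] 87.78 z 62.5 tilt deg x,y [-0.32 -0.36]
newtin 730 rect [ 21.6 -66.3] [20.6 45.2] 89.59 z 71.1 tilt deg x,y [-1.98 -3.67]
tin 977 rect [ 21.  -99.6] [24.6 55.2] 89.9 z 71.2 tilt deg x,y [-1.06  2.99]
carton 1955 rect [  17.2 -136.2] [44.4 56.2] 89.96 z 74.1 tilt deg x,y [-0.35  0.11]
wall 309 rect [  20.8 -161.6] [75.4 11.8] 2.61 z 62.8 tilt deg x,y [-0.76 -3.  ]
```

View pics/wrist11.png

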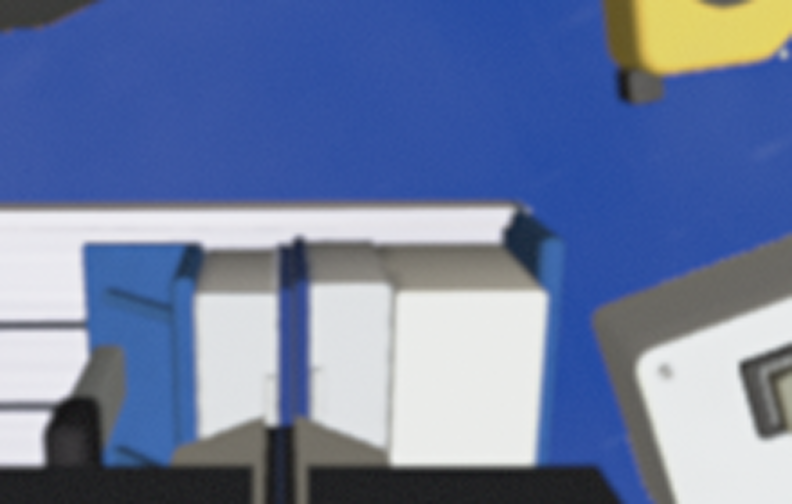

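View pics/side11.png

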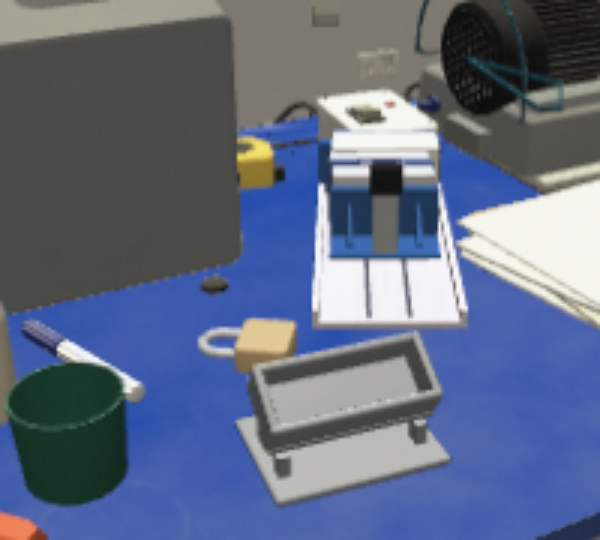

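```bash
python3 - <<'E'
from cell import arm,readout
o=readout.observe();print(o["clock"],o["force"],abs(o["dq"]).max())
print(arm.sign_off())
E
```

```text
24.95 [-1.08449253  0.55378896  0.46365882] 0.008083059798839397
the job is handed in; nothing more can be done
None
```

The tin is back in the rack, closed up between the row and the stop, and the job was handed in at about 25 s of the 61 s allowed.

- **Stop:** I pinched the tab and slid the stop back about 79 mm.
- **Tin:** I drew it out of the sloped slot, turned it upright and set it down on its long edge until it touched the floor. The lid faces the row.
- **Push:** With the fingers shut I pushed the stop up from behind the tab. It read 19.4 to 19.9 N over about 1 s, after a few tenths building up to that, and no reading exceeded 20 N. I only saw the force every half second. I then backed straight off.

**Last checks:**
- The pictures show carton, tin, tin and stop closed up with no visible gap. Their top outlines are within about 2° of square to the rack.
- The wall-to-stop gap measured about 104 mm from the camera points, where 105 mm is the expected thickness. The 1 mm difference is within the 2 mm calibration.
- The carton's top read level. A plane fit to the tins' tops gave 3 to 4° of tilt. Their heights were normal and the pictures show them upright, so I put it down to partly hidden, rounded edges. I did not confirm that separately.
- The wrist force also showed about 10 N downward during the lean, which I did not investigate. It was gone after release.
- The padlock and the tape measure were not touched and look unmoved in the last pictures; I did not re-measure them. At the end the arm was clear, with force readings at about noise level.

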